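Set the bolt gauge and sort the mould bolts by length

TASK

Set the bolt gauge: back its clamp screw off just enough to free the turret (no more than a quarter turn), turn the turret home until its steps squarely face the fixed steps, and screw the clamp fully tight again. Then work along the row of bolts one after another, starting with the one nearest the bins: lay each level in the gauge slot until it sits down on the step of its length, take it out again and lay it flat in the bin of matching length (shortest bolts in the shortest bin, and so on). Leave everything else on the bench where it is.

Things in the scene. Friction and masses are not known exactly. Their poses are not given: they have to be found in the camera images.
- gauge: Bolt length gauge, fixed to the bench: green base plate 90 x 312 x 12 mm with, in line along its y axis, a fixed stepped anvil (out to y = -90 mm), a gap (the slot, centre y = 0), a swivelling stepped turret and a screw clamp. Origin: on the bench below the slot's centre; y points to the turret, z up. The slot is open to both sides (x), so fingers across a bolt's middle pass down into it.
- slot_floor (a point): Slot centre on the base plate, 12 mm above the bench; axes as gauge. The steps are 36 mm wide (x). With the turret home the slot is 96 mm long from 12 to 28 mm above the bench, 116 from 28 to 44, 136 from 44 to 60 (top). A bolt laid level along y at its centre sinks on to its step: its axis is then 24 mm (90 mm bolt), 40 mm (110) or 56 mm (130) above the bench.
- turret (a joint): Swivel angle of the turret about its upright axis, 100 mm from the slot's centre along the gauge's +y. 0 = home: its steps square to the anvil's, against a stop. Positive = anticlockwise seen from above (starts 0.8 to 1.35): turn it clockwise to come home. Turns with about 0.1 N m while the clamp is slack; held fast while it is tight.
- turret_grip (a point): Middle of the black grip bar on top of the turret, on the swivel axis, 88 mm above the bench. The bar is 14 mm thick (its x), 56 mm long (its y) and 28 mm high (70 to 98 mm above the bench) and turns with the turret; at home its y axis is the gauge's y.
- clamp_screw (a joint): Angle of the clamp screw about its upright axis, 184 mm from the slot's centre along the gauge's +y. 0 = fully tight (stop just below; starts 0 to 0.1). Positive = backed off, anticlockwise from above. Its toe presses on the turret's flange below about 0.4; from 0.5 the turret is free. A quarter turn is 1.57; it could go to 3.0. Takes 0.2 to 0.3 N m; stays where left.
- clamp_grip (a point): Middle of the screw's black bar handle, on the screw's axis, 58 mm above the bench. The bar is 14 mm thick (its x), 60 mm long (its y), 26 mm high (41 to 67 mm above the bench) and turns with the screw; at 0 its y axis is the gauge's y. Below it, 26 to 36 mm above the bench, a steel strap 30 mm wide runs along the gauge's y.
- bolt_a: Steel bolt 110 mm long over all: 14 mm round shank along its x axis, square head at one end and square nut flush at the other, both 24 x 24 x 12 mm, so it lies level, axis 12 mm up. Origin at its middle. 210 g or so. Bolts a to e lie side by side in a row (some are absent), about 92 mm apart, roughly along world x; a is nearest the bins, e farthest.
- bolt_b: Steel bolt 130 mm long over all: 14 mm round shank along its x axis, square head at one end and square nut flush at the other, both 24 x 24 x 12 mm, so it lies level, axis 12 mm up. Origin at its middle. 230 g or so. Bolts a to e lie side by side in a row (some are absent), about 92 mm apart, roughly along world x; a is nearest the bins, e farthest.
- bolt_c: Steel bolt 90 mm long over all: 14 mm round shank along its x axis, square head at one end and square nut flush at the other, both 24 x 24 x 12 mm, so it lies level, axis 12 mm up. Origin at its middle. 190 g or so. Bolts a to e lie side by side in a row (some are absent), about 92 mm apart, roughly along world x; a is nearest the bins, e farthest.
- bolt_d: Steel bolt 110 mm long over all: 14 mm round shank along its x axis, square head at one end and square nut flush at the other, both 24 x 24 x 12 mm, so it lies level, axis 12 mm up. Origin at its middle. 210 g or so. Bolts a to e lie side by side in a row (some are absent), about 92 mm apart, roughly along world x; a is nearest the bins, e farthest.
- bolt_e: Steel bolt 130 mm long over all: 14 mm round shank along its x axis, square head at one end and square nut flush at the other, both 24 x 24 x 12 mm, so it lies level, axis 12 mm up. Origin at its middle. 230 g or so. Bolts a to e lie side by side in a row (some are absent), about 92 mm apart, roughly along world x; a is nearest the bins, e farthest.
- bin_short: Open grey plastic bin for the 90 mm bolts, fixed; inside 106 mm long (its x) by 98 mm wide (its y), outside 114 x 106 x 34 mm high, walls and floor 4 mm thick. Origin at the centre of its underside on the bench. The three bins stand side by side in any order and differ in length only.
- bin_middle: Open grey plastic bin for the 110 mm bolts, fixed; inside 126 mm long (its x) by 98 mm wide (its y), outside 134 x 106 x 34 mm high, walls and floor 4 mm thick. Origin at the centre of its underside on the bench. The three bins stand side by side in any order and differ in length only.
- bin_long: Open grey plastic bin for the 130 mm bolts, fixed; inside 146 mm long (its x) by 98 mm wide (its y), outside 154 x 106 x 34 mm high, walls and floor 4 mm thick. Origin at the centre of its underside on the bench. The three bins stand side by side in any order and differ in length only.
- jug: Bystander: white moulded jug 200 mm high with a handle. Leave it where it is.
- caps: Bystander: stack of two white caps, 64 mm across, 30 mm high. Leave it where it is.
- cap: Bystander: white cap, 52 mm across, 18 mm high. Leave it where it is.
- driver: Bystander: screwdriver lying on the bench. Leave it where it is.
- spanner: Bystander: spanner lying on the bench. Leave it where it is.
- tape: Bystander: roll of tape standing flat, 100 mm across, 48 mm high. Leave it where it is.
- tin: Bystander: grey tin, 66 mm across, 100 mm high. Leave it where it is.

How it is judged (in metres and radians):
On the way, in this order (a step that is already met when the one before it is completed fails the run):
1. the clamp screw is backed off so that the turret is free (value of joint clamp_screw above 0.5 rad), for 0.1 s.
2. the turret is turned home with the clamp slack (value of joint turret below 0.06 rad and value of joint clamp_screw above 0.4 rad), for 0.2 s.
3. the clamp is fully tight again, with the turret home (value of joint clamp_screw below 0.2 rad and value of joint turret below 0.06 rad), for 0.2 s.
4. bolt a sits level in the gauge slot, down on the step of its length (horizontal distance between bolt_a and slot_floor below 0.008 m and z of bolt_a in the frame of gauge below 0.044 m and angle between the x axis of bolt_a and the y axis of gauge, either way round below 0.12 rad), for 0.2 s.
5. bolt b sits level in the gauge slot, down on the step of its length (horizontal distance between bolt_b and slot_floor below 0.008 m and z of bolt_b in the frame of gauge below 0.06 m and angle between the x axis of bolt_b and the y axis of gauge, either way round below 0.12 rad), for 0.2 s.
6. bolt c sits level in the gauge slot, down on the step of its length (horizontal distance between bolt_c and slot_floor below 0.008 m and z of bolt_c in the frame of gauge below 0.028 m and angle between the x axis of bolt_c and the y axis of gauge, either way round below 0.12 rad), for 0.2 s.
7. bolt d sits level in the gauge slot, down on the step of its length (horizontal distance between bolt_d and slot_floor below 0.008 m and z of bolt_d in the frame of gauge below 0.044 m and angle between the x axis of bolt_d and the y axis of gauge, either way round below 0.12 rad), for 0.2 s.
8. bolt e sits level in the gauge slot, down on the step of its length (horizontal distance between bolt_e and slot_floor below 0.008 m and z of bolt_e in the frame of gauge below 0.06 m and angle between the x axis of bolt_e and the y axis of gauge, either way round below 0.12 rad), for 0.2 s.
At the end, for the whole second after the job is handed in: every bolt lies flat and at rest in the bin of its own length (middle inside the bin, less than 50 mm above the bench, within about 20 degrees of level), the turret is home within 0.06 rad and the clamp screw is tight (below 0.2 rad) (all of step 3 and x of bolt_a in the frame of bin_middle between -0.063 and 0.063 m and y of bolt_a in the frame of bin_middle between -0.049 and 0.049 m and height (world z) of each of bolt_a, bolt_b, bolt_c, bolt_d, bolt_e below 0.05 m and angle between bolt_a's own x axis and vertical between 1.2 and 1.94 rad and linear speed of each of bolt_a, bolt_b, bolt_c, bolt_d, bolt_e below 0.02 m/s and x of bolt_b in the frame of bin_long between -0.073 and 0.073 m and y of bolt_b in the frame of bin_long between -0.049 and 0.049 m and angle between bolt_b's own x axis and vertical between 1.2 and 1.94 rad and x of bolt_c in the frame of bin_short between -0.053 and 0.053 m and y of bolt_c in the frame of bin_short between -0.049 and 0.049 m and angle between bolt_c's own x axis and vertical between 1.2 and 1.94 rad and x of bolt_d in the frame of bin_middle between -0.063 and 0.063 m and y of bolt_d in the frame of bin_middle between -0.049 and 0.049 m and angle between bolt_d's own x axis and vertical between 1.2 and 1.94 rad and x of bolt_e in the frame of bin_long between -0.073 and 0.073 m and y of bolt_e in the frame of bin_long between -0.049 and 0.049 m and angle between bolt_e's own x axis and vertical between 1.2 and 1.94 rad); the robot touches nothing.
It fails at once if the clamp screw is backed off clearly more than a quarter turn (1.75 rad) (value of joint clamp_screw above 1.75 rad).
It fails at once if a bystander is pushed more than 50 mm from its place (distance of any of jug, caps, cap, driver, spanner, tape, tin from where it was at the start of the episode above 0.05 m).
Of bolt_a, bolt_b, bolt_c, bolt_d, bolt_e only 3 to 5 are there at a start; the rules pass over those that are not, and their reading is None.
At some moment in a run one of bolt_a, bolt_b, bolt_c, bolt_d, bolt_e may be knocked a few centimetres aside while the robot is not near it.
Once in a run the grip may slacken for a moment while it holds something.
It also fails if it takes over 210 s, if anything falls off the work surface, if the arm or the gripper's body presses on something with over 40 N, if the wrist force passes 120 N, or if a joint passes its speed limit or range.

ROBOT

A 6-joint arm with a two-finger parallel gripper is mounted at the origin on the work surface. World frame = base frame: x ahead of the robot, y to its left, z up, the work surface at z = 0. Lengths are in mm, angles in rad, forces in N, time in s.
With the tool pointing down it reaches from about 350 to 875 mm from the base axis. Payload 4.2 kg.
Tool frame: the origin (TCP) lies at the very end of the fingers, on their centre line; the grasp point (between the pads) lies 19 mm behind it (arm.pinch_z is the distance from the TCP to the grasp point, in mm); x points along the fingers, y is the direction in which the jaws open and shut, and the axes are right-handed (so a half turn about x gives the same grasp; the last joint's range is limited). The gripper opens to 85 mm and grips with 20 to 120 N. Pads are 22 mm wide; open, the fingers measure 114 mm over their backs; the gripper's body (76 mm by 85 mm) begins 54 mm behind the grasp point. The pads swing forward as they close: fully open they stand 13 mm farther back than shut.
Start: joints at [1.426, 0.385, 0.008, 0, -1.194, -0.259], TCP at [245.539, 574.726, 231.312] pointing down, gripper open.
Joint ranges: [-3.14, 3.14], [-1.21, 2.06], [-1.07, 1.41], [-3.16, 2.05], [-2.99, -0.16], [-3.1, 3.1]. Speed limits (rad/s): [2.79, 2.79, 3.14, 3.14, 3.14, 3.14].

INTERFACE

Orientations are given as a unit quaternion [x, y, z, w].
In Python, from bench import arm gives the robot as it stands.
- The arm moves only by the tool drive_tool, never from a script. Its argument "motion" is a list of rows, each a list of 4 numbers: the shift along the tool's x, y, z in mm, then the turn about the tool's x in degrees. In form: [[dx, dy, dz, spin], ...]. A call has 1 to 10 rows; each row shifts and turns the commanded pose from where the row before left it, along the tool's axes as they then stand; what a row does not reach is not made up. A row lasts 1/12 s, in which the tool goes at most 41.7 mm and 7.16 degrees, less where a joint would pass 70% of its speed; a pose out of reach is approached as far as the arm can. A call with a gripper value outside its range is refused whole. "grip" is the finger opening in mm, from 0 to 85.4, set as the call begins (left out, the last holds). The fingers move at their own pace and stop on an object; the grip force is fixed at half the most. Time passes only in rows, so rows that do not move let the fingers close. It gives the time, the measured TCP pose, the force and the opening at its end, in the units of the state.
- arm.read_state(): the state, without advancing time (a new reading comes with each control period).
- arm.get_image(name): name is "side" or "top" or "wrist"; returns the picture (420x560x3 uint8, red, green, blue); there is no depth.
- arm.calibration(name): a dict with "K" (3x3 intrinsics, pixels), "distortion" ([k1, k2, p1, p2, k3] as OpenCV has them; the pictures are not rectified), "eye" and "attitude" of the camera in the world; the wrist camera has in their place "T_tool_cam" (4x4, takes a point from camera to tool coordinates, whose origin is the TCP and whose axes are the tool frame's). Camera axes: x right, y up, looking along -z (the intrinsics and any distortion apply to the point x, -y, -z); pixel columns grow to the right and rows downward; lengths in mm; the calibration is good to about 2 mm. A picture is of the moment at which its call begins: read the wrist's pose just before it. calibration takes no time and is no camera call.
- arm.job_done(): hands the job in, once; it reports no verdict.
The state is a dict: "clock": time; "joints": joint angles; "joint_vel": joint speeds; "joint_efforts": joint torques, N m; "position": TCP position; "ee_rot": TCP orientation; "contact_force": force on the tool from outside, world axes, zero at the start; "wrist_torque": the same for the moment, N m; "gripper_width": finger opening in mm.
Only numpy, scipy, OpenCV 4.12 (cv2) and the standard library are available. Lean on these libraries where they do the work, as an engineer would, in place of code of your own. Each camera call takes 0.05 s, during which the arm holds its last target. There are 200 camera calls.

## Working session

There is one attempt and no reset: what is moved stays moved. The work goes in short steps, Python scripts to look and compute and a tool call to move; the robot and the scene stay as the last step left them, time stands still between calls to the robot, and variables do not carry over. Pictures are saved under pics/ and viewed, about 12 in all and at most 16, crops included, and the job is handed in when it is done.

Besides the shell and the picture viewer there is one more tool, called as a command line: name --pt "numbers of a row" for each row, then --argument value for the rest. drive_tool: Moves the arm, as the interface text tells. Its arguments: {"type":"object","properties":{"motion":{"type":"array"},"grip":{"type":"number"}},"required":["motion"]}

```bash
ls; mkdir -p pics
python3 - <<'E'
from bench import arm
import cv2,numpy as np
print(arm.read_state())
for n in ("side","top","wrist"):
    print(n,{k:np.round(v,3).tolist() for k,v in arm.calibration(n).items()})
for n in ("side","top"):
    im=arm.get_image(n); cv2.imwrite(f"pics/{n}0.png",im[:,:,::-1])
E
```

```text
pics
{'clock': 0.0, 'joints': array([ 1.42559719e+00,  3.85602804e-01,  6.63866788e-03, -5.23624156e-04,
       -1.19403379e+00, -2.58603299e-01]), 'joint_vel': array([-3.88292905e-04,  1.28377556e-05,  1.46844307e-03, -2.18960427e-03,
       -1.62299313e-03, -7.06843291e-04]), 'joint_efforts': array([-8.30009367e-05, -3.92292058e+01,  1.88392532e+01,  4.18630064e+00,
       -4.63417004e-03,  5.86631501e-06]), 'position': array([245.31754103, 574.20255824, 230.19506016]), 'ee_rot': array([-0.69260157,  0.14265145,  0.69285693,  0.14107768]), 'contact_force': array([ 0.28074664, -0.14337553,  1.03522827]), 'wrist_torque': array([ 0.00214886,  0.05383311, -0.0056687 ]), 'gripper_width': 85.71228080417171}
side {'K': [[494.495, 0.0, 282.8], [0.0, 494.495, 204.392], [0.0, 0.0, 1.0]], 'distortion': [0.004, 0.0, 0.0, 0.0, 0.0], 'eye': [-165.379, -756.217, 1187.26], 'attitude': [0.349, -0.131, -0.304, 0.877]}
top {'K': [[516.956, 0.0, 286.578], [0.0, 516.956, 213.323], [0.0, 0.0, 1.0]], 'distortion': [-0.073, 0.0, 0.0, 0.0, 0.0], 'eye': [324.931, 40.795, 1398.997], 'attitude': [-0.052, 0.059, 0.706, -0.704]}
wrist {'K': [[318.105, 0.0, 273.695], [0.0, 318.105, 211.958], [0.0, 0.0, 1.0]], 'distortion': [-0.077, 0.0, 0.0, 0.0, 0.0], 'T_tool_cam': [[-0.001, 0.284, -0.959, -142.159], [1.0, 0.001, -0.001, 1.099], [0.001, -0.959, -0.284, -72.741], [0.0, 0.0, 0.0, 1.0]]}
```

View pics/top0.png

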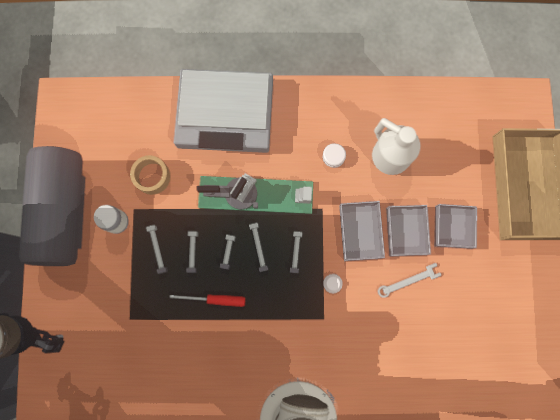

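View pics/side0.png

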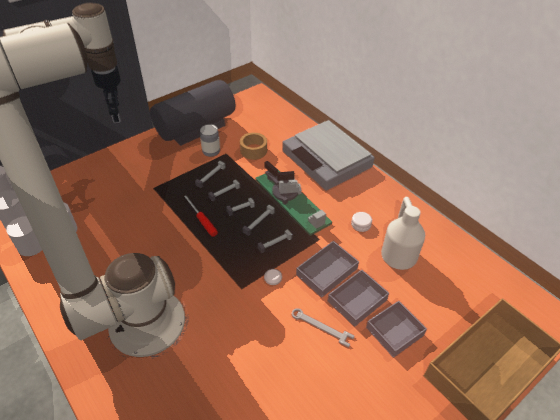

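```bash
cat > h.py <<'E'
import numpy as np, cv2, math
from scipy.spatial.transform import Rotation as Rot
from bench import arm
def cam(name, st=None):
    c=arm.calibration(name); K=np.array(c["K"]); d=np.array(c["distortion"])
    if name=="wrist":
        T=np.array(c["T_tool_cam"]); R=Rot.from_quat(st["ee_rot"]).as_matrix()
        return K,d,R@T[:3,3]+st["position"],R@T[:3,:3]
    return K,d,np.array(c["eye"]),Rot.from_quat(c["attitude"]).as_matrix()
def p2w(px,z,C):
    """pixels -> world points on plane z"""
    K,d,e,R=C
    u=cv2.undistortPoints(np.array(px,float).reshape(-1,1,2),K,d).reshape(-1,2)
    r=np.c_[u[:,0],-u[:,1],-np.ones(len(u))]@R.T
    return e+r*((z-e[2])/r[:,2])[:,None]
def w2p(P,C):
    K,d,e,R=C
    q=(np.array(P,float).reshape(-1,3)-e)@R*[1,-1,-1]
    return cv2.projectPoints(q,np.zeros(3),np.zeros(3),K,d)[0].reshape(-1,2)
def jaw(st):  # heading of the jaw axis (tool y) in world, deg
    y=Rot.from_quat(st["ee_rot"]).as_matrix()[:,1]; return math.degrees(math.atan2(y[1],y[0]))
def rel(target,jawdeg=None,st=None):
    """tool-axes shift to target from here; spin (deg, about tool x down) to bring jaw axis to jawdeg mod 180"""
    st=st or arm.read_state(); R=Rot.from_quat(st["ee_rot"]).as_matrix()
    s=R.T@(np.array(target)-st["position"])
    sp=0 if jawdeg is None else -((jawdeg-jaw(st)+90)%180-90)
    print("shift",np.round(s,1),"spin",round(sp,1),"j6",round(st["joints"][5],2)); return s,sp
def wrist(fn):
    st=arm.read_state(); im=arm.get_image("wrist")[:,:,::-1].copy(); cv2.imwrite("pics/"+fn,im); return st,im,cam("wrist",st)
E
cat > m.py <<'E'
from h import *
im=cv2.imread("pics/top0.png"); C=cam("top"); hsv=cv2.cvtColor(im,cv2.COLOR_BGR2HSV)
st=arm.read_state(); print("jaw",jaw(st)); print(np.round(Rot.from_quat(st["ee_rot"]).as_matrix(),2).tolist())
g=((hsv[...,0]>60)&(hsv[...,0]<90)&(hsv[...,1]>80)).astype(np.uint8); g[:150]=0;g[240:]=0
pts=np.argwhere(g)[:,::-1]; w=p2w(pts,12,C)[:,:2]
r=cv2.minAreaRect(w.astype(np.float32)); print("gauge",r)
b=np.zeros(g.shape,np.uint8); roi=im[212:285,134:322]; b[212:285,134:322]=((roi.min(2)>75)*1)
n,l,s,c=cv2.connectedComponentsWithStats(b)
for i in range(1,n):
    if s[i,4]<40: continue
    w=p2w(np.argwhere(l==i)[:,::-1],18,C)[:,:2]; print("bolt",[np.round(v,1) for v in cv2.minAreaRect(w.astype(np.float32))],s[i,4])
for n,px in dict(bl=[[341,204],[380,202],[384,259],[345,261]],bm=[[388,207],[427,206],[430,255],[392,257]],bs=[[437,206],[475,206],[477,247],[438,248]]).items():
    w=p2w(px,34,C)[:,:2]; print(n,[np.round(v,1) for v in cv2.minAreaRect(w.astype(np.float32))])
big=cv2.resize(im[165:275,125:325],None,fx=4,fy=4,interpolation=cv2.INTER_CUBIC); cv2.imwrite("pics/z.png",big)
E
python3 m.py
```

```text
jaw -113.14383338011262
[[-0.0, -0.39, -0.92], [-0.0, -0.92, 0.39], [-1.0, 0.0, -0.0]]
gauge ((562.5054321289062, 111.16692352294922), (212.81991577148438, 18.16677474975586), 87.26332092285156)
bolt [array([453.9, 104.5]), array([130.8,  23.6]), np.float64(13.1)] 288
bolt [array([448.5, 380.9]), array([130.9,  28.1]), np.float64(13.9)] 298
bolt [array([441.8, 281.5]), array([ 24.6, 107.3]), np.float64(89.9)] 264
bolt [array([440.1,   3.3]), array([ 24.3, 110.9]), np.float64(85.0)] 251
bolt [array([440.9, 187.3]), array([25.3, 90.9]), np.float64(80.3)] 217
bl [array([ 491.8, -174.6]), array([153.5, 105.6]), np.float64(2.9)]
bm [array([ 491.4, -299.6]), array([134.6, 106.4]), np.float64(1.4)]
bs [array([ 503. , -429.6]), array([106.5, 114.8]), np.float64(89.4)]
```

View pics/z.png

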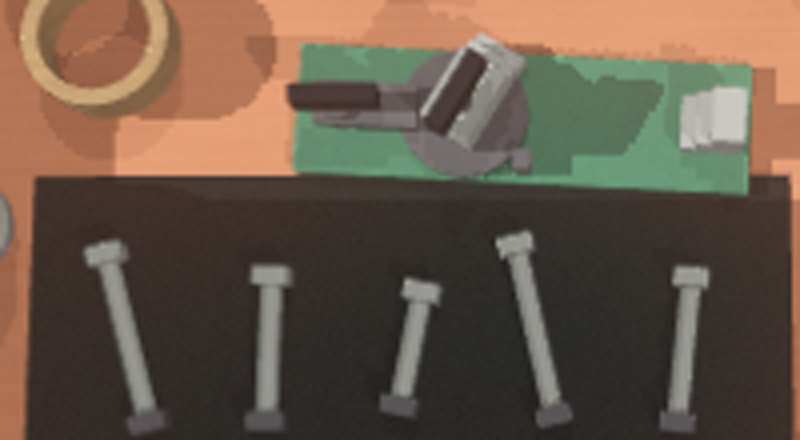

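```bash
cat > g.py <<'E'
from h import *
C=cam("top")
f=lambda q:np.array(q,float)/4+[125-.375,165-.375]
w=p2w(f([[302,44],[752,66],[748,194],[295,172]]),12,C)[:,:2]
c,s,a=cv2.minAreaRect(w.astype(np.float32)); print(c,s,a)
v=(w[0]+w[3]-w[1]-w[2]); v/=np.linalg.norm(v); c=w.mean(0)
print("len",np.linalg.norm(w[0]-w[1]),"ydir",v,math.degrees(math.atan2(v[1],v[0])))
o=c-66*v; print("slot",o,"turret",o+100*v,"clamp",o+184*v)
h=p2w(f([[288,95],[379,96]]),67,C); print("handle mid?",h[:,:2])
t=p2w(f([[474,55],[434,112]]),98,C)[:,:2]; d=t[0]-t[1]; print("turret bar",t,math.degrees(math.atan2(d[1],d[0])),np.linalg.norm(d))
print(p2w(f([[745,115]]),60,C))
E
python3 g.py; python3 -c "
from h import *
rel([562,203,190],88)"
```

```text
(597.0323486328125, 112.71711730957031) (310.52880859375, 89.29324340820312) 87.08285522460938
len 309.7172576134221 ydir [0.0513095 0.9986828] 87.05889089212583
slot [593.56738214  46.53257547] turret [598.69833189 146.40085549] clamp [603.00832967 230.29021071]
handle mid? [[602.29637467 264.9910323 ]
 [601.47964186 205.013432  ]]
turret bar [[621.85972661 140.44997312]
 [584.50017649 165.70574332]] -34.059445270002485 45.09534248162824
[[589.74124541 -35.86609797  60.        ]]
shift [  40.8  216.8 -437.1] spin -21.1 j6 -0.26
```

```bash
python3 -c "
from h import *
rel([603,235,180],-183)"
```

```text
shift [  50.7  171.3 -462.2] spin 69.9 j6 -0.26
```

drive_tool --pt "4 13.2 -35.5 0" --pt "4 13.2 -35.5 0" --pt "4 13.2 -35.5 0" --pt "4 13.2 -35.5 0" --pt "4 13.2 -35.5 0" --pt "4 13.2 -35.5 0" --pt "4 13.2 -35.5 0" --pt "4 13.2 -35.5 0" --pt "4 13.2 -35.5 0" --pt "4 13.2 -35.5 0"

```text
clock: 0.93
position: [521.0, 312.2, 190.7]
ee_rot: [-0.693, 0.142, 0.693, 0.142]
contact_force: [-0.2, 0.3, -0.6]
gripper_width: 85.4
```

drive_tool --pt "4 13.2 -35.5 0" --pt "4 13.2 -35.5 0" --pt "3 13.2 -36 0" --pt "0 0 0 7" --pt "0 0 0 7" --pt "0 0 0 7" --pt "0 0 0 7" --pt "0 0 0 7" --pt "0 0 0 7" --pt "0 0 0 7"

```text
clock: 1.77
position: [602.7, 235.2, 179.6]
ee_rot: [-0.57, 0.419, 0.57, 0.418]
contact_force: [0.1, 0.6, 0.4]
gripper_width: 85.1
```

drive_tool --pt "0 0 0 7" --pt "0 0 0 7" --pt "0 0 0 7" --pt "0 0 0 0" --pt "0 0 0 0"

```text
clock: 2.18
position: [602.7, 235.3, 179.9]
ee_rot: [-0.487, 0.513, 0.487, 0.512]
contact_force: [-0.1, -0.3, -0.1]
gripper_width: 85.4
```

```bash
python3 -c "
from h import *
st,im,C=wrist('w1.png')
print(st['position'],jaw(st),st['joints'],st['clock'])
rel([603,235,180],-183,st)"
```

```text
[602.72925008 235.30008798 179.86451947] 177.0380420057404 [ 6.21681527e-01  4.59211726e-01 -6.43746744e-03 -1.66252019e-04
 -1.10604773e+00 -6.73302688e-01] 2.1833
shift [-0.1 -0.3 -0.3] spin 0.0 j6 -0.67
```

View pics/w1.png

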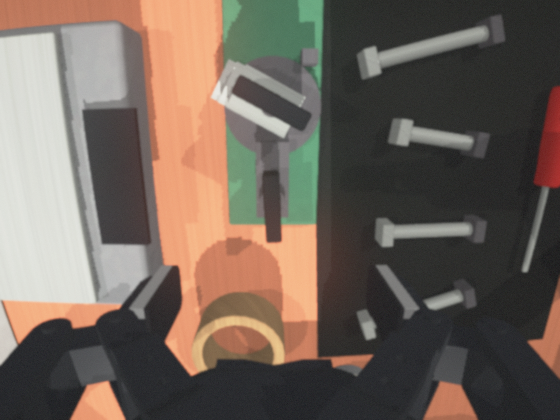

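```bash
python3 -c "
from h import *
st=arm.read_state();C=cam('wrist',st)
print('handle top ends',p2w([[272,173],[274,241]],67,C).round(1), 'sides',p2w([[264,205],[280,205]],67,C).round(1))
print('turret bar corners',p2w([[241,73],[312,108],[302,130],[231,97]],98,C).round(1))
print('plate end',p2w([[229,223],[318,224]],12,C).round(1))
print(w2p([[603,230,67],[603,265,67],[603,205,67]],C))
"
```

```text
handle top ends [[602.5 204.3  67. ]
 [604.  263.2  67. ]] sides [[610.6 230.7  67. ]
 [597.3 231.4  67. ]]
turret bar corners [[618.9 131.4  98. ]
 [572.7 156.2  98. ]
 [579.9 170.5  98. ]
 [626.8 146.2  98. ]]
plate end [[650.2 262.7  12. ]
 [558.8 268.7  12. ]]
[[273.06734912 203.71815875]
 [275.23199199 242.93884332]
 [271.42084821 173.88064514]]
```

drive_tool --pt "34 0 0 0" --pt "34 -1 -1 0" --pt "34 0 0 0" --pt "34 0 0 0" --pt "0 0 0 0" --pt "0 0 0 0"

```text
clock: 2.73
position: [603.1, 233.6, 42.8]
ee_rot: [-0.486, 0.515, 0.487, 0.511]
contact_force: [0.2, 0.8, 0.4]
gripper_width: 84.9
```

drive_tool --pt "0 0 0 0" --pt "0 0 0 0" --pt "0 0 0 0" --pt "0 0 0 0" --pt "0 0 0 0" --pt "0 0 0 0" --pt "0 0 0 0" --pt "0 0 0 0" --grip 0

```text
clock: 3.4
position: [604.3, 234.8, 45.5]
ee_rot: [-0.486, 0.513, 0.486, 0.514]
contact_force: [-2.4, 0.8, 6.1]
gripper_width: 12.9
```

```bash
python3 -c "
from h import *
st=arm.read_state(); print(st['contact_force'],st['wrist_torque'],st['gripper_width'],jaw(st),st['position'])"
```

```text
[-2.36770163  0.79929988  6.08728511] [0.34562494 0.50447749 0.06403995] 12.87894446431667 176.90424655794402 [604.33297593 234.82902841  45.47632278]
```

drive_tool --pt "-2 0 0 0" --pt "0 0 0 -6" --pt "0 0 0 -6" --pt "0 0 0 -6" --pt "0 0 0 -6" --pt "0 0 0 -6" --pt "0 0 0 -6" --pt "0 0 0 -6" --pt "0 0 0 -6" --pt "0 0 0 -6"

```text
clock: 4.23
position: [605.8, 235.5, 45.6]
ee_rot: [0.668, -0.234, -0.666, -0.237]
contact_force: [6.7, 2.0, -6.0]
gripper_width: 12.8
```

drive_tool --pt "0 0 0 -3" --pt "0 0 0 0" --pt "0 0 0 0" --pt "0 0 0 0"

```text
clock: 4.57
position: [605.9, 235.6, 45.6]
ee_rot: [0.673, -0.218, -0.671, -0.22]
contact_force: [5.5, 3.0, -5.7]
gripper_width: 12.5
```

```bash
python3 -c "
from h import *
st=arm.read_state(); print(st['contact_force'],st['wrist_torque'],st['gripper_width'],jaw(st),st['position'])"
```

```text
[ 5.54746132  2.98966652 -5.70152786] [ 0.84654431 -1.41268903  0.09959869] 12.535330955877223 -126.10078177522298 [605.9061511  235.60697564  45.56267831]
```

drive_tool --pt "0 0 0 0" --pt "0 0 0 0" --pt "0 0 0 0" --pt "0 0 0 0" --pt "-34 0 0 0" --pt "-34 0 0 0" --pt "-34 0 0 0" --pt "-34 0 0 0" --pt "0 0 0 0" --grip 85

```text
clock: 5.32
position: [607.7, 235.8, 191.5]
ee_rot: [0.676, -0.215, -0.668, -0.223]
contact_force: [0.2, 0.4, 2.0]
gripper_width: 85.1
```

```bash
python3 -c "
from h import *
st,im,C=wrist('w2.png')
print(st['contact_force'],st['gripper_width'])
rel([600,151,180],-118.2,st)"
```

```text
[0.22644626 0.35921417 2.03908367] 85.1244234480187
shift [ 10.8  73.2 -43.6] spin -7.9 j6 0.32
```

View pics/w2.png

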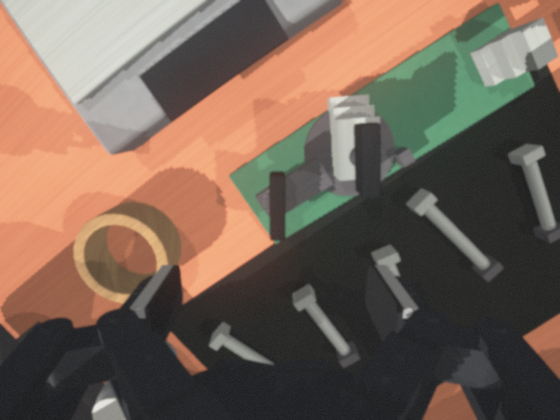

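drive_tool --pt "4 24.4 -14.5 0" --pt "4 24.4 -14.5 0" --pt "3 24.4 -14.5 0" --pt "0 0 0 -4" --pt "0 0 0 -4" --pt "0 0 0 0" --pt "0 0 0 0"

```text
clock: 5.95
position: [595.3, 149.3, 170.5]
ee_rot: [-0.685, 0.173, 0.686, 0.172]
contact_force: [-0.1, 0.7, -0.4]
gripper_width: 85.0
```

```bash
python3 -c "
from h import *
rel([600,151,77],-118.2)
st,im,C=wrist('w3.png')
cv2.imwrite('pics/w3c.png',cv2.resize(im[60:360,130:430],None,fx=2,fy=2))"
```

```text
shift [93.5 -3.8 -3.4] spin -0.1 j6 0.57
```

View pics/w3c.png

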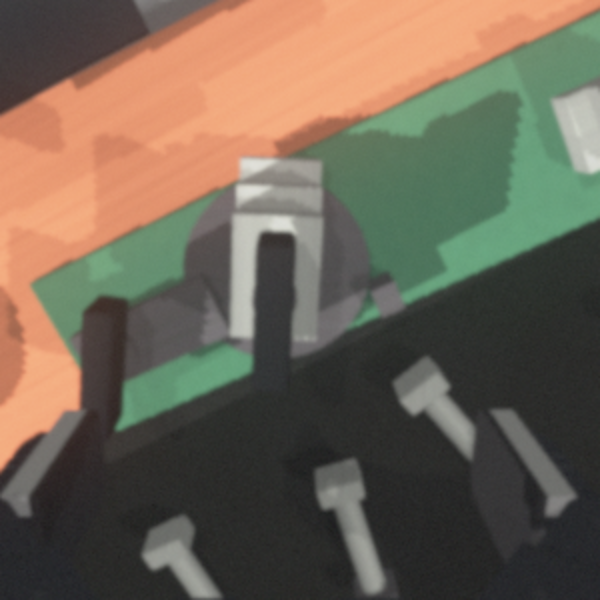

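```bash
python3 -c "
from h import *
st=arm.read_state();C=cam('wrist',st)
print(p2w([[268.5,177.5],[266,254]],98,C).mean(0))
rel(p2w([[268.5,177.5],[266,254]],98,C).mean(0)*[1,1,0]+[0,0,77],-118.2)"
```

```text
[601.71248685 149.88882359  98.        ]
shift [93.7 -3.4 -5.4] spin -0.0 j6 0.57
```

drive_tool --pt "31 -2 -2 0" --pt "31 -2 -2 0" --pt "31 0 0 0" --pt "0 0 0 0"

```text
clock: 6.33
position: [596.7, 149.8, 71.4]
ee_rot: [-0.682, 0.175, 0.69, 0.17]
contact_force: [0.4, -0.5, -1.8]
gripper_width: 84.7
```

drive_tool --pt "0 0 0 0" --pt "0 0 0 0" --pt "0 0 0 0" --pt "0 0 0 0" --pt "0 0 0 0" --pt "0 0 0 0" --pt "0 0 0 0" --pt "0 0 0 0" --grip 0

```text
clock: 7.0
position: [602.3, 151.7, 79.9]
ee_rot: [0.687, -0.171, -0.685, -0.172]
contact_force: [-0.5, 0.6, 5.7]
gripper_width: 12.6
```

drive_tool --pt "0 0 0 6" --pt "0 0 0 6" --pt "0 0 0 6" --pt "0 0 0 6" --pt "0 0 0 6" --pt "0 0 0 6" --pt "0 0 0 6" --pt "0 0 0 6" --pt "0 0 0 6" --pt "0 0 0 6"

```text
clock: 7.83
position: [600.1, 150.3, 79.8]
ee_rot: [-0.507, 0.494, 0.507, 0.492]
contact_force: [-5.6, -0.9, 11.6]
gripper_width: 12.9
```

```bash
python3 -c "
from h import *
st=arm.read_state(); print(st['contact_force'],st['wrist_torque'],st['gripper_width'],jaw(st),st['position'])"
```

```text
[-5.60566008 -0.93897004 11.63860652] [-0.46626601  1.52450531  0.190046  ] 12.882198452760942 -178.37951283382858 [600.1257724  150.2891334   79.84717468]
```

drive_tool --pt "0 0 0 2" --pt "0 0 0 2" --pt "0 0 0 0" --pt "0 0 0 0"

```text
clock: 8.17
position: [600.0, 150.3, 79.9]
ee_rot: [-0.49, 0.51, 0.491, 0.508]
contact_force: [-6.2, -0.8, 10.5]
gripper_width: 12.6
```

```bash
python3 -c "
from h import *
st=arm.read_state(); print(st['contact_force'],st['wrist_torque'],st['gripper_width'],jaw(st),st['position'])"
```

```text
[-6.18504928 -0.75020333 10.53936727] [-0.50172235  1.54502505 -0.07632487] 12.61137823364849 177.86340117834482 [599.95135828 150.29048906  79.86912685]
```

drive_tool --pt "0 0 0 2" --pt "0 0 0 2" --pt "0 0 0 0" --pt "0 0 0 0"

```text
clock: 8.5
position: [599.9, 150.3, 79.9]
ee_rot: [-0.475, 0.526, 0.474, 0.523]
contact_force: [-5.2, -1.6, 9.8]
gripper_width: 12.5
```

```bash
python3 -c "
from h import *
st=arm.read_state(); print(st['contact_force'],st['wrist_torque'],st['gripper_width'],jaw(st),st['position'])"
```

```text
[-5.17839776 -1.5927145   9.81989321] [-0.45211263  1.65746507  1.57504761] 12.47573653561003 174.28806060117566 [599.91105264 150.28616555  79.90698859]
```

drive_tool --pt "0 0 0 -2.5" --pt "0 0 0 0"

```text
clock: 8.67
position: [599.9, 150.3, 79.8]
ee_rot: [-0.485, 0.516, 0.485, 0.513]
contact_force: [-6.2, -0.2, 10.3]
gripper_width: 12.5
```

drive_tool --pt "0 0 0 0" --pt "0 0 0 0" --pt "0 0 0 0" --pt "0 0 0 0" --pt "0 0 0 0" --pt "-34 0 0 0" --pt "-34 0 0 0" --pt "-34 0 0 0" --pt "0 0 0 0" --pt "0 0 0 0" --grip 85

```text
clock: 9.5
position: [602.5, 151.9, 182.9]
ee_rot: [-0.484, 0.514, 0.483, 0.518]
contact_force: [-0.9, -0.2, -1.2]
gripper_width: 85.0
```

```bash
python3 -c "
from h import *
st,im,C=wrist('w4.png')
rel([604.5,235,180],-126,st)"
```

```text
shift [ 3.1  3.3 83.1] spin -57.6 j6 -0.57
```

View pics/w4.png

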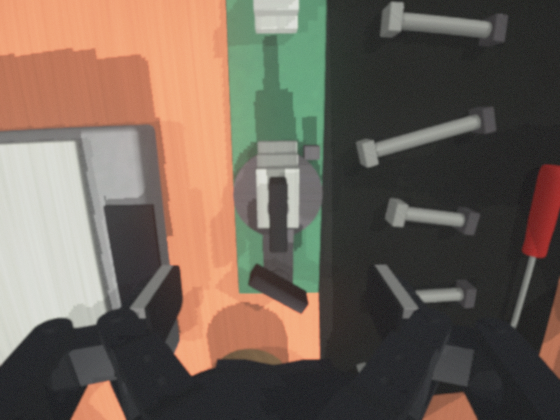

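```bash
python3 -c "
from h import *
st=arm.read_state();C=cam('wrist',st)
a=p2w([[278,178],[278.5,236]],98,C); print('tbar',a.round(1))
h=p2w([[258,265],[308,297],[303,310],[250,279]],67,C); print(h.round(1),h.mean(0))
d=h[0]-h[1]; print(math.degrees(math.atan2(d[1],d[0])))
print('anvil',p2w([[276,0],[276,32]],44,C))
g=p2w([[227,0],[240,292],[320,292],[326,0]],12,C)[:,:2];print(g); 
for d in (g[1]-g[0],g[2]-g[3]): print(math.degrees(math.atan2(d[1],d[0])))
print(w2p([[594,50,28],[594,50,12]],C))
"
```

```text
tbar [[596.2 119.4  98. ]
 [598.5 163.5  98. ]]
[[618.5 201.5  67. ]
 [575.4 236.8  67. ]
 [580.4 250.4  67. ]
 [626.8 214.9  67. ]] [600.29397936 225.90412019  67.        ]
-39.27860383330518
anvil [[588.87989551 -13.21528952  44.        ]
 [590.39163229  10.56314733  44.        ]]
[[630.96895775 -26.79264024]
 [645.81498119 259.74650514]
 [557.32067515 265.56138768]
 [544.06888731 -21.23923545]]
87.03407166408343
87.35449714058682
[[274.60707865  85.39224475]
 [274.56007354  87.12001126]]
```

drive_tool --pt "0 1 27.7 0" --pt "0 1 27.7 0" --pt "0 1 27.7 0" --pt "0 0 0 -7" --pt "0 0 0 -7" --pt "0 0 0 -7" --pt "0 0 0 -7" --pt "0 0 0 -7" --pt "0 0 0 -7" --pt "0 0 0 -7"

```text
clock: 10.38
position: [602.6, 233.9, 177.8]
ee_rot: [-0.654, 0.268, 0.656, 0.265]
contact_force: [-0.1, 1.1, -1.0]
gripper_width: 85.1
```

drive_tool --pt "0 0 0 -7" --pt "0 0 0 0" --pt "0 0 0 0"

```text
clock: 10.63
position: [602.9, 234.0, 178.6]
ee_rot: [-0.668, 0.23, 0.67, 0.228]
contact_force: [0.7, 0.8, 0.3]
gripper_width: 85.3
```

```bash
python3 -c "
from h import *
rel([604.5,235,45],-127)
st,im,C=wrist('w5.png')
cv2.imwrite('pics/w5c.png',cv2.resize(im[100:350,100:450],None,fx=2,fy=2))"
```

```text
shift [133.5  -2.1  -0.8] spin -0.8 j6 0.29
```

View pics/w5c.png

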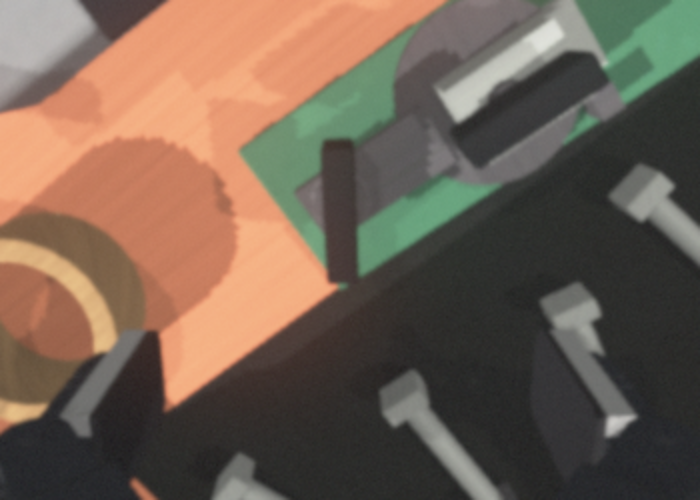

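drive_tool --pt "33 -1 0 -1" --pt "33 -1 0 0" --pt "33 0 0 0" --pt "32 0 0 0" --pt "0 0 0 0"

```text
clock: 11.1
position: [599.9, 233.2, 41.6]
ee_rot: [-0.667, 0.227, 0.675, 0.22]
contact_force: [0.0, 0.0, -0.5]
gripper_width: 85.0
```

drive_tool --pt "0 0 0 0" --pt "0 0 0 0" --pt "0 0 0 0" --pt "0 0 0 0" --pt "0 0 0 0" --pt "0 0 0 0" --pt "0 0 0 0" --pt "0 0 0 0" --grip 0

```text
clock: 11.77
position: [605.3, 236.2, 51.0]
ee_rot: [0.672, -0.222, -0.671, -0.223]
contact_force: [-2.4, -0.2, 6.0]
gripper_width: 12.4
```

drive_tool --pt "0 0 0 6" --pt "0 0 0 6" --pt "0 0 0 6" --pt "0 0 0 6" --pt "0 0 0 6" --pt "0 0 0 6" --pt "0 0 0 6" --pt "0 0 0 6" --pt "0 0 0 4" --pt "0 0 0 2"

```text
clock: 12.6
position: [604.4, 235.8, 51.0]
ee_rot: [-0.497, 0.503, 0.497, 0.503]
contact_force: [-3.5, -0.9, 8.2]
gripper_width: 12.6
```

```bash
python3 -c "
from h import *
st=arm.read_state(); print(st['contact_force'],st['wrist_torque'],st['gripper_width'],jaw(st),st['position'])"
```

```text
[-3.45400721 -0.89760084  8.15083065] [-0.21896805  1.12920873  0.28663633] 12.625553799409092 179.27152998210542 [604.44827117 235.75023796  51.01156065]
```

drive_tool --pt "0 0 0 2" --pt "0 0 0 0" --pt "0 0 0 0"

```text
clock: 12.85
position: [604.4, 235.8, 51.0]
ee_rot: [-0.489, 0.511, 0.488, 0.511]
contact_force: [-3.6, -1.1, 7.9]
gripper_width: 12.6
```

```bash
python3 -c "
from h import *
st=arm.read_state(); print(st['contact_force'],st['wrist_torque'],st['gripper_width'],jaw(st),st['position'])"
```

```text
[-3.57127503 -1.09813115  7.86589058] [-0.22604034  1.09972939  0.02639082] 12.643191039146044 177.39096058969366 [604.39527564 235.76581966  51.01176835]
```

drive_tool --pt "0 0 0 2" --pt "0 0 0 1" --pt "0 0 0 0" --pt "0 0 0 0"

```text
clock: 13.18
position: [604.4, 235.8, 51.0]
ee_rot: [-0.475, 0.524, 0.475, 0.523]
contact_force: [-3.3, -0.5, 8.6]
gripper_width: 12.2
```

```bash
python3 -c "
from h import *
st=arm.read_state(); print(st['contact_force'],st['wrist_torque'],st['gripper_width'],jaw(st),st['position'])"
```

```text
[-3.33506683 -0.51995003  8.58348942] [-0.2636847   1.18331997  0.31987618] 12.238287331153305 174.46030544295652 [604.38062182 235.77058624  51.02503661]
```

drive_tool --pt "0 0 0 2" --pt "0 0 0 1" --pt "0 0 0 0" --pt "0 0 0 0"

```text
clock: 13.52
position: [604.3, 235.7, 51.0]
ee_rot: [-0.463, 0.535, 0.462, 0.534]
contact_force: [-3.7, -1.1, 7.5]
gripper_width: 12.5
```

```bash
python3 -c "
from h import *
st=arm.read_state(); print(st['contact_force'],st['wrist_torque'],st['gripper_width'],jaw(st),st['position'])"
```

```text
[-3.707218   -1.07717779  7.51293962] [-0.28937838  1.21272546  1.45079039] 12.479783551711945 171.7623075723956 [604.34524807 235.73518744  51.03635787]
```

drive_tool --pt "0 0 0 -1" --pt "0 0 0 0" --pt "0 0 0 0" --pt "0 0 0 0" --pt "0 0 0 0" --pt "-34 0 0 0" --pt "-34 0 0 0" --pt "-34 0 0 0" --pt "0 0 0 0" --pt "0 0 0 0" --grip 85

```text
clock: 14.35
position: [606.0, 236.7, 154.1]
ee_rot: [-0.466, 0.53, 0.465, 0.534]
contact_force: [0.3, -0.1, -0.5]
gripper_width: 85.0
```

```bash
python3 -c "
from h import *
st=arm.read_state();print(st['position'],jaw(st))
rel([440,3,150],-95)
rel([595,-30,190],-183)"
```

```text
[606.01862477 236.70326358 154.13865648] 172.3459325662579
shift [   2.5  133.4 -253.7] spin 87.3 j6 -0.75
shift [ -36.8  -24.8 -265.6] spin -4.7 j6 -0.75
```

drive_tool --pt "0 19 -36.2 0" --pt "0 19 -36.2 0" --pt "0 19 -36.2 0" --pt "0 19 -36.2 0" --pt "0 19 -36.2 0" --pt "0 19 -36.2 0" --pt "0 19 -36.2 0" --pt "0 0 0 7" --pt "0 0 0 7" --pt "0 0 0 7"

```text
clock: 15.18
position: [438.0, 1.4, 150.4]
ee_rot: [-0.358, 0.61, 0.359, 0.609]
contact_force: [-0.1, 0.4, 0.3]
gripper_width: 85.2
```

drive_tool --pt "0 0 0 7" --pt "0 0 0 7" --pt "0 0 0 7" --pt "0 0 0 7" --pt "0 0 0 7" --pt "0 0 0 7" --pt "0 0 0 7" --pt "0 0 0 7" --pt "0 0 0 7" --pt "0 0 0 3"

```text
clock: 16.02
position: [438.3, 2.2, 150.0]
ee_rot: [0.03, 0.707, -0.031, 0.705]
contact_force: [0.9, 0.3, -0.8]
gripper_width: 84.9
```

drive_tool --pt "0 0 0 0" --pt "0 0 0 0" --pt "0 0 0 0"

```text
clock: 16.27
position: [438.9, 2.3, 150.7]
ee_rot: [0.028, 0.707, -0.028, 0.706]
contact_force: [0.8, -0.2, 0.4]
gripper_width: 85.0
```

```bash
python3 -c "
from h import *
st,im,C=wrist('w6.png')
rel([440,3,10],-95,st);print(st['position'])"
```

```text
shift [140.7   0.8   1.3] spin 0.4 j6 -2.03
[438.86273692   2.31432276 150.7039381 ]
```

View pics/w6.png

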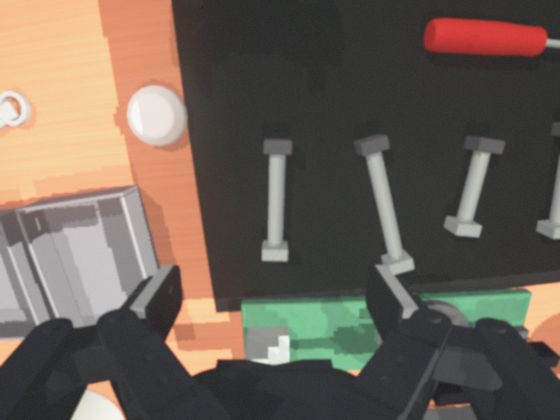

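```bash
cat > bm.py <<'E'
from h import *
def bolt(im,C,xy,z=24,thr=62):
    """silhouette ends at top z; returns mid, dir(deg), length"""
    u=w2p([[xy[0],xy[1],12]],C)[0]
    g=cv2.GaussianBlur(im,(3,3),0); m=(g.max(2)>thr).astype(np.uint8)
    s=g.max(2).astype(int)-g.min(2); m[s>60]=0
    n,l,st,c=cv2.connectedComponentsWithStats(m)
    yy,xx=np.mgrid[:420,:560]; d=np.where((l>0)&(st[l,4]<9000)&(st[l,4]>300),np.hypot(xx-u[0],yy-u[1]),1e9)
    i=l.flat[d.argmin()]; P=np.argwhere(l==i)[:,::-1]
    w=p2w(P,z,C)[:,:2]; (c,sz,a)=cv2.minAreaRect(w.astype(np.float32))
    if sz[0]<sz[1]: a-=90; sz=sz[::-1]
    a=(a+90)%180-90
    px=P.mean(0)
    print("px",px.round(0),"n",len(P),"mid",np.round(c,1),"dir",round(a,1),"size",np.round(sz,1)); return c,a,sz
E
python3 -c "
from bm import *
st=arm.read_state();C=cam('wrist',st);im=cv2.imread('pics/w6.png')
for t in (50,62,75): bolt(im,C,[440,3],thr=t); bolt(im,C,[450,100],thr=t)
e=p2w([[278,140],[275,260]],24,C);print(e,e.mean(0))
"
```

```text
px [545. 141.] n 485 mid [403.7 246.1] dir 18.9 size [36.2 32.9]
px [545. 141.] n 485 mid [403.7 246.1] dir 18.9 size [36.2 32.9]
px [276. 200.] n 2836 mid [438.9   2.2] dir -5.3 size [113.4  26.8]
px [434. 260.] n 8076 mid [543.  190.5] dir 51.9 size [375.4 133.8]
px [276. 201.] n 2578 mid [438.8   1.8] dir -5.4 size [111.6  25.9]
px [388. 224.] n 3782 mid [478.5 102.5] dir 13.4 size [185.4  37.4]
[[384.34793738   8.78679747  24.        ]
 [492.3374787   -2.34984264  24.        ]] [438.34270804   3.21847742  24.        ]
```

drive_tool --pt "34 0 1 0" --pt "34 0 0 0" --pt "34 0 0 0" --pt "24 0 0 0" --pt "12 0 0 0" --pt "6 0 0 0" --pt "0 0 0 0" --pt "0 0 0 0" --pt "0 0 0 0"

```text
clock: 17.07
position: [441.2, 2.7, 8.3]
ee_rot: [0.029, 0.706, -0.028, 0.707]
contact_force: [0.3, 0.5, 0.6]
gripper_width: 84.6
```

drive_tool --pt "2 0 0 0" --pt "0 0 0 0" --pt "0 0 0 0" --pt "0 0 0 0" --pt "0 0 0 0" --pt "0 0 0 0" --pt "0 0 0 0" --pt "0 0 0 0" --pt "0 0 0 0" --grip 0

```text
clock: 17.82
position: [440.5, 2.4, 5.7]
ee_rot: [0.029, 0.706, -0.029, 0.707]
contact_force: [-1.5, 0.5, 5.0]
gripper_width: 11.3
```

drive_tool --pt "-15 0 0 0" --pt "-30 0 0 0" --pt "-34 0 0 0" --pt "-34 0 0 0" --pt "-20 0 0 0" --pt "0 0 0 -7" --pt "0 0 0 -7" --pt "0 0 0 -7" --pt "0 0 0 -7" --pt "0 0 0 -7"

```text
clock: 18.65
position: [439.5, 2.2, 137.7]
ee_rot: [-0.187, 0.682, 0.187, 0.681]
contact_force: [0.1, 0.5, -2.0]
gripper_width: 11.5
```

drive_tool --pt "0 0 0 -7" --pt "0 0 0 -7" --pt "0 0 0 -7" --pt "0 0 0 -7" --pt "0 0 0 -7" --pt "0 0 0 -7" --pt "0 0 0 -7" --pt "0 0 0 -7" --pt "0 0 0 -1.5" --pt "0 0 0 0"

```text
clock: 19.48
position: [439.5, 2.2, 137.6]
ee_rot: [-0.49, 0.51, 0.491, 0.509]
contact_force: [0.5, 0.1, -1.7]
gripper_width: 10.9
```

```bash
python3 -c "
from h import *
st=arm.read_state();print(st['position'],jaw(st),st['gripper_width'],st['contact_force'])
rel([594.9,53,120],-182.95)"
```

```text
[439.53046901   2.21162829 137.61580574] 177.86398877054447 10.922414680572063 [ 0.46789526  0.1000205  -1.70089191]
shift [  17.3 -153.4   56.5] spin 0.8 j6 -0.41
```

drive_tool --pt "4 -38 14 0.8" --pt "4 -38 14 0" --pt "4 -38 14 0" --pt "4 -38 14 0" --pt "0 0 0 0" --pt "0 0 0 0" --pt "0 0 0 0"

```text
clock: 20.07
position: [593.6, 50.8, 120.9]
ee_rot: [-0.486, 0.514, 0.487, 0.512]
contact_force: [0.4, 0.3, -1.6]
gripper_width: 11.6
```

```bash
python3 -c "
from h import *
st,im,C=wrist('w7.png')
rel([594.9,53,120],-182.95,st);print(st['position'],st['gripper_width'])"
```

```text
shift [ 0.9 -1.2  2.3] spin -0.0 j6 -0.41
[593.60090668  50.76471211 120.86008915] 11.604089949349
```

View pics/w7.png

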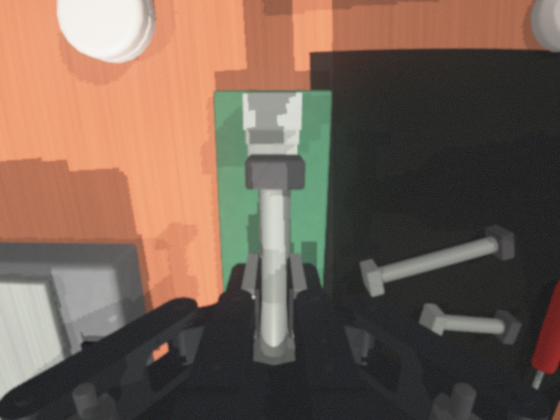

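```bash
cat > inh.py <<'E'
import sys
from bm import *
st=arm.read_state();C=cam('wrist',st);T=st['position']; R=Rot.from_quat(st['ee_rot']).as_matrix()
a,b=float(sys.argv[1]),float(sys.argv[2])
for ax in (6,9):
    e=p2w([[275,a],[274,b]],T[2]+ax+12,C); m=e.mean(0)
    print(ax,e.round(1).tolist(),"len",np.linalg.norm(e[0]-e[1]).round(1),"mid off along tool z",(R.T@(m-T))[2].round(1))
print("anvil/plate end y",p2w([[273,92]],12,C),p2w([[273,94]],60,C),p2w([[273,155]],28,C))
E
python3 inh.py 156 361
```

```text
6 [[589.9, -8.7, 139.6], [595.5, 88.7, 139.6]] len 97.5 mid off along tool z -10.7
9 [[589.9, -9.0, 142.6], [595.3, 86.0, 142.6]] len 95.1 mid off along tool z -12.2
anvil/plate end y [[588.8190131 -42.277525   12.       ]] [[589.11731748 -37.36791812  60.        ]] [[591.25940962   3.08039194  28.        ]]
```

```bash
python3 -c "
from bm import *
st=arm.read_state();C=cam('wrist',st);T=st['position'];R=Rot.from_quat(st['ee_rot']).as_matrix()
from scipy.optimize import least_squares
# unknown: mid along tool z (s), height of mid above TCP (h), pitch p (far end down positive)
def pts(q,sgn):
    s,h,p=q; u=np.array([-math.sin(-p)*0,0,0])
    d=np.array([math.sin(p),0,math.cos(p)]) # tool coords: x down, z ahead
    n=np.array([-math.cos(p),0,math.sin(p)]) # up normal
    m=np.array([-h,0,s]); E=m+d*55*sgn
    E1=E+12*n; E2=E1-sgn*d*0
    return [T+R@(v+np.array([0,w,0])) for v in (E1,) for w in (-12,12)]
def f(q):
    P=w2p(pts(q,-1)+pts(q,1),C)
    n,fa=P[:2],P[2:]
    return [n[:,1].mean()-156,fa[:,1].mean()-361,abs(n[0,0]-n[1,0])-57,abs(fa[0,0]-fa[1,0])-40]
for h0 in (6,):
  r=least_squares(f,[0,6,.2]);print(r.x,math.degrees(r.x[2]),r.fun)
  r=least_squares(lambda q:f([q[0],8,q[1]])[:2],[0,.2]);print(r.x,math.degrees(r.x[1]),r.fun)
"
```

```text
[-3.36424798 -7.87998055  0.03886075] 2.2265572037087513 [ 0.56531785 -0.69847672 -0.5142551   4.12705001]
[-9.54451093  0.20729249] 11.87698481021879 [-5.68434189e-14 -1.13686838e-13]
```

```bash
python3 -c "
from bm import *
C=cam('side');im=arm.get_image('side')[:,:,::-1]
u=w2p([[594,51,125]],C)[0].astype(int);print(u)
x,y=u; cv2.imwrite('pics/s7.png',cv2.resize(im[y-60:y+60,x-80:x+80],None,fx=5,fy=5,interpolation=cv2.INTER_CUBIC))"
```

```text
[305 184]
```

View pics/s7.png

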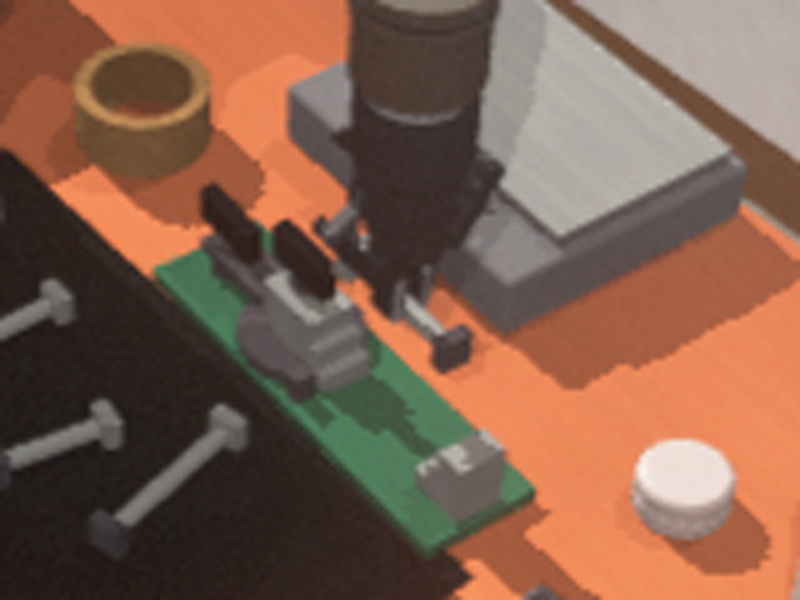

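drive_tool --pt "20 -1.2 2.5 0" --pt "20 0 0 0" --pt "12 0 0 0" --pt "6 0 0 0" --pt "0 0 0 0" --pt "0 0 0 0" --pt "0 0 0 0"

```text
clock: 20.75
position: [596.7, 53.6, 65.8]
ee_rot: [-0.488, 0.512, 0.487, 0.513]
contact_force: [-0.5, -0.1, -1.0]
gripper_width: 11.4
```

drive_tool --pt "3 0 0 0" --pt "3 0 0 0" --pt "3 0 0 0" --pt "0 0 0 0" --pt "0 0 0 0"

```text
clock: 21.17
position: [595.9, 53.4, 55.0]
ee_rot: [-0.487, 0.513, 0.487, 0.512]
contact_force: [-0.7, 0.5, -1.7]
gripper_width: 11.5
```

```bash
cat > s.py <<'E'
from h import *
st=arm.read_state(); print(st['contact_force'].round(1),st['wrist_torque'].round(2),round(st['gripper_width'],1),round(jaw(st),1),st['position'].round(1),round(st['clock'],1))
E
python3 s.py
```

```text
[-0.7  0.5 -1.7] [ 0.01 -0.01 -0.03] 11.5 177.1 [595.9  53.4  55. ] 21.2
```

drive_tool --pt "3 0.5 0 0" --pt "3 0 0 0" --pt "3 0 0 0" --pt "0 0 0 0" --pt "0 0 0 0"

```text
clock: 21.58
position: [595.4, 53.4, 45.9]
ee_rot: [-0.487, 0.513, 0.487, 0.512]
contact_force: [-0.2, -0.1, -0.7]
gripper_width: 11.4
```

```bash
python3 s.py
```

```text
[-0.2 -0.1 -0.7] [-0.   -0.01 -0.02] 11.4 177.1 [595.4  53.4  45.9] 21.6
```

drive_tool --pt "3 0 0 0" --pt "3 0 0 0" --pt "2 0 0 0" --pt "0 0 0 0" --pt "0 0 0 0"

```text
clock: 22.0
position: [595.5, 53.5, 38.1]
ee_rot: [-0.487, 0.513, 0.487, 0.512]
contact_force: [0.4, -0.2, -2.2]
gripper_width: 11.7
```

```bash
python3 s.py
```

```text
[ 0.4 -0.2 -2.2] [ 0.02 -0.02  0.01] 11.7 177.1 [595.5  53.5  38.1] 22.0
```

drive_tool --pt "2 0 0 0" --pt "2 0 0 0" --pt "1 0 0 0" --pt "0 0 0 0" --pt "0 0 0 0"

```text
clock: 22.42
position: [595.6, 53.6, 33.8]
ee_rot: [-0.487, 0.513, 0.487, 0.513]
contact_force: [-1.4, -0.0, 2.6]
gripper_width: 11.0
```

```bash
python3 s.py
```

```text
[-1.4 -0.   2.6] [ 0.02  0.47 -0.01] 11.0 177.1 [595.6  53.6  33.8] 22.4
```

drive_tool --pt "2 0 0 0" --pt "0 0 0 0" --pt "0 0 0 0"

```text
clock: 22.67
position: [595.8, 53.6, 33.7]
ee_rot: [-0.488, 0.512, 0.487, 0.513]
contact_force: [-4.9, 0.9, 12.7]
gripper_width: 11.4
```

```bash
python3 s.py
```

```text
[-4.9  0.9 12.7] [0.16 1.57 0.01] 11.4 177.1 [595.8  53.6  33.7] 22.7
```

drive_tool --pt "-3 0 0 0" --pt "0 0 0 0" --pt "0 0 0 0" --pt "0 0 0 0" --grip 30

```text
clock: 23.0
position: [595.6, 53.5, 34.0]
ee_rot: [-0.487, 0.513, 0.487, 0.513]
contact_force: [-0.0, 0.2, -0.9]
gripper_width: 30.3
```

drive_tool --pt "0 0 0 0" --pt "0 0 0 0" --pt "0 0 0 0" --pt "0 0 0 0" --pt "0 0 0 0" --grip 0

```text
clock: 23.42
position: [595.6, 53.5, 34.1]
ee_rot: [-0.487, 0.513, 0.487, 0.513]
contact_force: [0.7, -0.6, -0.0]
gripper_width: 11.7
```

drive_tool --pt "-10 0 0 0" --pt "-25 0 0 0" --pt "-34 0 0 0" --pt "-34 0 0 0" --pt "-15 0 0 0" --pt "0 0 0 7" --pt "0 0 0 7" --pt "0 0 0 7" --pt "0 0 0 7" --pt "0 0 0 7"

```text
clock: 24.25
position: [595.1, 53.4, 152.6]
ee_rot: [-0.308, 0.637, 0.308, 0.636]
contact_force: [0.3, 0.0, -1.9]
gripper_width: 11.7
```

drive_tool --pt "0 0 0 7" --pt "0 0 0 7" --pt "0 0 0 7" --pt "0 0 0 7" --pt "0 0 0 7" --pt "0 0 0 7" --pt "0 0 0 7" --pt "0 0 0 2" --pt "0 0 0 0"

```text
clock: 25.0
position: [595.1, 53.5, 152.5]
ee_rot: [-0.006, 0.707, 0.006, 0.707]
contact_force: [0.7, 0.1, -2.6]
gripper_width: 11.5
```

```bash
python3 s.py; python3 -c "
from h import *
rel([492,-320,150],-88.6)
C=cam('top');print('jug',p2w([[397,170],[405,136]],0,C)[0],p2w([[405,136]],200,C)[0])"
```

```text
[ 0.7  0.1 -2.6] [-0.04  0.03  0.06] 11.5 91.0 [595.1  53.5 152.5] 25.0
shift [   2.5 -371.5 -109.8] spin -0.4 j6 -1.91
jug [ 667.97454046 -280.9075924     0.        ] [ 703.64890627 -257.90151801  200.        ]
```

drive_tool --pt "0 -36.8 -11 0" --pt "0 -36.8 -11 0" --pt "0 -36.8 -11 0" --pt "0 -36.8 -11 0" --pt "0 -36.8 -11 0" --pt "0 -36.8 -11 0" --pt "0 -36.8 -11 0" --pt "0 -36.8 -11 0" --pt "0 -36.8 -11 0" --pt "0 -36.8 -11 0"

```text
clock: 25.83
position: [491.4, -318.0, 152.7]
ee_rot: [-0.007, 0.707, 0.007, 0.707]
contact_force: [0.5, 0.5, -1.3]
gripper_width: 11.5
```

drive_tool --pt "0 0 0 0" --pt "0 0 0 0" --pt "0 0 0 0"

```text
clock: 26.08
position: [492.0, -316.5, 152.3]
ee_rot: [-0.006, 0.707, 0.007, 0.707]
contact_force: [0.2, 2.2, -1.6]
gripper_width: 11.7
```

```bash
python3 s.py; python3 -c "
from h import *
rel([492,-317,13],-88.6)
st,im,C=wrist('w8.png')"
```

```text
[ 0.2  2.2 -1.6] [ 0.04 -0.04  0.05] 11.7 91.1 [ 492.  -316.5  152.3] 26.1
shift [139.3  -0.6   0. ] spin -0.3 j6 -1.26
```

View pics/w8.png

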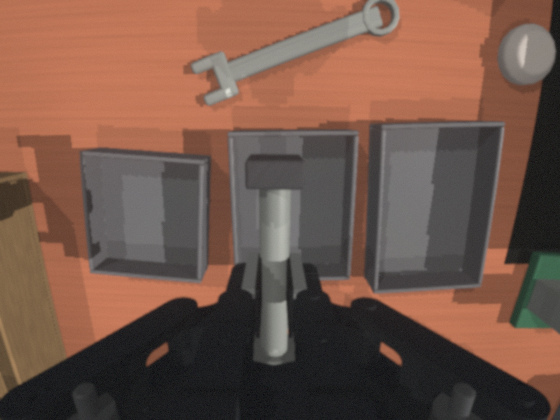

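```bash
python3 -c "
from bm import *
st=arm.read_state();C=cam('wrist',st)
for n,p in dict(m=[[230,133],[357,131],[350,278],[241,280]],l=[[370,126],[503,122],[486,287],[374,291]],s=[[83,150],[209,158],[205,281],[90,273]]).items():
    print(n,cv2.minAreaRect(p2w(p,34,C)[:,:2].astype(np.float32)))"
```

```text
m ((495.49945068359375, -299.8360290527344), (131.53688049316406, 101.79783630371094), 2.4568138122558594)
l ((496.27301025390625, -176.7918701171875), (158.0944061279297, 112.57097625732422), 6.434439659118652)
s ((506.0752258300781, -429.5343933105469), (108.81688690185547, 115.9648666381836), 85.82984924316406)
```

drive_tool --pt "30 0 0.5 0" --pt "34 0 0.5 0" --pt "34 0 0 0" --pt "22 0 0 0" --pt "12 0 0 0" --pt "5 0 0 0" --pt "0 0 0 0" --pt "0 0 0 0" --pt "0 0 0 0"

```text
clock: 26.88
position: [494.8, -316.4, 16.8]
ee_rot: [-0.007, 0.706, 0.007, 0.708]
contact_force: [0.1, -0.1, -0.9]
gripper_width: 11.4
```

drive_tool --pt "0 0 0 0" --pt "0 0 0 0" --pt "0 0 0 0" --pt "0 0 0 0" --pt "0 0 0 0" --grip 20

```text
clock: 27.3
position: [493.6, -316.6, 15.8]
ee_rot: [-0.007, 0.707, 0.006, 0.707]
contact_force: [0.6, 1.0, 0.1]
gripper_width: 20.0
```

```bash
python3 s.py
```

```text
[0.6 1.  0.1] [ 0.06 -0.   -0.01] 20.0 91.1 [ 493.6 -316.6   15.8] 27.3
```

drive_tool --pt "-20 0 0 0" --pt "-34 0 0 0" --pt "-34 0 0 0" --pt "-34 0 0 0" --pt "-12 20 0 0" --pt "0 40 -3 0" --pt "0 40 -3 0" --pt "0 40 -3 0" --pt "0 40 -3 0" --pt "0 40 -3 0"

```text
clock: 28.13
position: [473.8, -95.2, 149.6]
ee_rot: [-0.006, 0.707, 0.006, 0.707]
contact_force: [0.7, 0.7, 0.2]
gripper_width: 19.7
```

drive_tool --pt "0 40 -3 0" --pt "0 40 -3 0" --pt "0 40 -3 0" --pt "0 40 -3 0" --pt "0 41 -4 0" --pt "0 0 0 -6" --pt "0 0 0 -6" --pt "0 0 0 0" --pt "0 0 0 0" --pt "0 0 0 0" --grip 85

```text
clock: 28.97
position: [454.6, 103.5, 149.4]
ee_rot: [-0.079, 0.703, 0.079, 0.703]
contact_force: [0.4, 1.0, -1.5]
gripper_width: 84.9
```

```bash
python3 s.py; python3 -c "
from bm import *
st,im,C=wrist('w9.png')
for t in (70,75,80): c,a,s=bolt(im,C,[454,104.5],thr=t)
rel([c[0],c[1],6],a-90,st); print('pred px of fingers ok')
bolt(im,C,[441,187],thr=75);bolt(im,C,[440,187],thr=80)"
```

```text
[ 0.4  1.  -1.5] [-0.   -0.03 -0.01] 84.9 102.9 [454.6 103.5 149.4] 29.0
px [275. 198.] n 3148 mid [452.9 102.9] dir 12.9 size [131.2  26. ]
px [275. 198.] n 3024 mid [452.4 102.8] dir 12.9 size [130.2  26. ]
px [275. 198.] n 2912 mid [452.3 103.2] dir 12.9 size [130.2  25. ]
shift [143.4   0.2  -2.3] spin 0.0 j6 -1.92
pred px of fingers ok
px [364. 172.] n 2490 mid [410.3 170.1] dir -9.8 size [90.9 31.9]
px [364. 172.] n 2386 mid [410.4 170.1] dir -9.5 size [90.5 31.5]
```

drive_tool --pt "34 0 0 0" --pt "34 0 0 0" --pt "34 0 0 0" --pt "24 0 0 0" --pt "12 0 0 0" --pt "5 0 0 0" --pt "0 0 0 0" --pt "0 0 0 0" --pt "0 0 0 0" --grip 40

```text
clock: 29.77
position: [455.6, 104.2, 7.4]
ee_rot: [-0.08, 0.702, 0.081, 0.703]
contact_force: [0.3, -0.4, -0.1]
gripper_width: 40.3
```

drive_tool --pt "1 0 0 0" --pt "0 0 0 0" --pt "0 0 0 0" --pt "0 0 0 0" --pt "0 0 0 0" --pt "0 0 0 0" --grip 0

```text
clock: 30.27
position: [455.2, 104.2, 6.3]
ee_rot: [-0.08, 0.702, 0.081, 0.703]
contact_force: [-1.9, -0.9, 6.5]
gripper_width: 11.5
```

```bash
python3 s.py
```

```text
[-1.9 -0.9  6.5] [-0.08  0.32 -0.02] 11.5 103.1 [455.2 104.2   6.3] 30.3
```

drive_tool --pt "-15 0 0 0" --pt "-30 0 0 0" --pt "-34 0 0 0" --pt "-34 0 0 0" --pt "-20 0 0 0" --pt "0 0 0 -7" --pt "0 0 0 -7" --pt "0 0 0 -7" --pt "0 0 0 -7" --pt "0 0 0 -7"

```text
clock: 31.1
position: [453.9, 103.7, 138.1]
ee_rot: [-0.29, 0.645, 0.29, 0.645]
contact_force: [0.8, 0.2, -1.6]
gripper_width: 11.5
```

drive_tool --pt "0 0 0 -7" --pt "0 0 0 -7" --pt "0 0 0 -7" --pt "0 0 0 -7" --pt "0 0 0 -7" --pt "0 0 0 -4" --pt "0 -36 -10.5 0" --pt "0 -36 -10.5 0" --pt "0 -36 -10.5 0" --pt "0 -35 -10.5 0"

```text
clock: 31.93
position: [596.2, 54.1, 137.9]
ee_rot: [-0.487, 0.513, 0.487, 0.512]
contact_force: [1.1, 1.3, -2.5]
gripper_width: 11.6
```

drive_tool --pt "0 0 0 0" --pt "0 0 0 0" --pt "0 0 0 0"

```text
clock: 32.18
position: [594.0, 54.4, 137.2]
ee_rot: [-0.486, 0.514, 0.487, 0.512]
contact_force: [0.4, -0.3, -1.7]
gripper_width: 11.3
```

```bash
python3 s.py; python3 -c "
from h import *
rel([595,54.5,75],-182.95)"
```

```text
[ 0.4 -0.3 -1.7] [-0.01  0.02 -0.01] 11.3 177.0 [594.   54.4 137.2] 32.2
shift [62.2 -1.1  0.2] spin -0.0 j6 -0.41
```

drive_tool --pt "20 -1 0 0" --pt "20 0 0 0" --pt "14 0 0 0" --pt "8 0 0 0" --pt "4 0 0 0" --pt "3 0 0 0" --pt "0 0 0 0" --pt "0 0 0 0"

```text
clock: 32.85
position: [596.7, 54.9, 70.2]
ee_rot: [-0.487, 0.512, 0.487, 0.513]
contact_force: [0.3, -0.3, -1.1]
gripper_width: 11.4
```

drive_tool --pt "3 0 0 0" --pt "3 0 0 0" --pt "3 0 0 0" --pt "0 0 0 0" --pt "0 0 0 0"

```text
clock: 33.27
position: [596.1, 54.5, 60.0]
ee_rot: [-0.487, 0.513, 0.487, 0.512]
contact_force: [-0.1, 0.2, -2.6]
gripper_width: 11.1
```

```bash
python3 s.py
```

```text
[-0.1  0.2 -2.6] [-0.02  0.01  0.02] 11.1 177.1 [596.1  54.5  60. ] 33.3
```

drive_tool --pt "2 0 0 0" --pt "2 0 0 0" --pt "2 0 0 0" --pt "2 0 0 0" --pt "0 0 0 0" --pt "0 0 0 0"

```text
clock: 33.77
position: [596.2, 54.5, 52.1]
ee_rot: [-0.487, 0.513, 0.487, 0.512]
contact_force: [-0.6, 0.2, -1.7]
gripper_width: 11.0
```

```bash
python3 s.py
```

```text
[-0.6  0.2 -1.7] [-0.04  0.02 -0.02] 11.0 177.1 [596.2  54.5  52.1] 33.8
```

drive_tool --pt "2 0 0 0" --pt "2 0 0 0" --pt "0 0 0 0" --pt "0 0 0 0"

```text
clock: 34.1
position: [596.7, 54.6, 50.3]
ee_rot: [-0.488, 0.512, 0.487, 0.513]
contact_force: [-3.1, 1.2, 8.2]
gripper_width: 11.4
```

```bash
python3 s.py
```

```text
[-3.1  1.2  8.2] [0.08 0.95 0.02] 11.4 177.1 [596.7  54.6  50.3] 34.1
```

drive_tool --pt "0 0 0 0" --pt "0 0 0 0" --pt "0 0 0 0" --pt "0 0 0 0" --pt "0 0 0 0" --grip 30

```text
clock: 34.52
position: [596.3, 54.6, 48.1]
ee_rot: [-0.487, 0.513, 0.487, 0.513]
contact_force: [-0.6, 0.3, 0.8]
gripper_width: 30.0
```

drive_tool --pt "0 0 0 0" --pt "0 0 0 0" --pt "0 0 0 0" --pt "0 0 0 0" --pt "0 0 0 0" --grip 0

```text
clock: 34.93
position: [596.4, 54.6, 48.4]
ee_rot: [-0.487, 0.513, 0.487, 0.513]
contact_force: [0.3, -0.9, 0.7]
gripper_width: 11.6
```

```bash
python3 s.py
```

```text
[ 0.3 -0.9  0.7] [-0.01 -0.   -0.03] 11.6 177.1 [596.4  54.6  48.4] 34.9
```

drive_tool --pt "-10 0 0 0" --pt "-25 0 0 0" --pt "-34 0 0 0" --pt "-32 0 0 0" --pt "0 0 0 7" --pt "0 0 0 7" --pt "0 0 0 7" --pt "0 0 0 7" --pt "0 0 0 7" --pt "0 0 0 7"

```text
clock: 35.77
position: [595.7, 54.5, 149.4]
ee_rot: [-0.269, 0.654, 0.269, 0.654]
contact_force: [0.2, 0.3, -2.0]
gripper_width: 11.4
```

drive_tool --pt "0 0 0 7" --pt "0 0 0 7" --pt "0 0 0 7" --pt "0 0 0 7" --pt "0 0 0 7" --pt "0 0 0 6" --pt "0 -34 -17 0" --pt "0 -34 -17 0" --pt "0 -34 -17 0" --pt "0 -34 -17 0"

```text
clock: 36.6
position: [536.7, -87.0, 149.4]
ee_rot: [-0.025, 0.707, 0.025, 0.706]
contact_force: [0.1, -0.8, -1.9]
gripper_width: 11.5
```

drive_tool --pt "0 -34 -17 0" --pt "0 -34 -17 0" --pt "0 -34 -16 0" --pt "0 0 0 0" --pt "0 0 0 0" --pt "0 0 0 0"

```text
clock: 37.1
position: [495.2, -191.3, 149.5]
ee_rot: [-0.025, 0.707, 0.025, 0.707]
contact_force: [-0.3, -0.6, -2.2]
gripper_width: 11.2
```

```bash
python3 s.py; python3 -c "
from h import *
rel([494,-193,12],-86)"
```

```text
[-0.3 -0.6 -2.2] [ 0.02  0.02 -0.  ] 11.2 94.0 [ 495.2 -191.3  149.5] 37.1
shift [137.5  -1.6  -1.3] spin 0.0 j6 -1.44
```

drive_tool --pt "30 -1.5 -1 0" --pt "34 0 0 0" --pt "34 0 0 0" --pt "22 0 0 0" --pt "12 0 0 0" --pt "5 0 0 0" --pt "0 0 0 0" --pt "0 0 0 0" --pt "0 0 0 0"

```text
clock: 37.85
position: [495.9, -192.4, 13.5]
ee_rot: [-0.026, 0.706, 0.025, 0.708]
contact_force: [-0.1, 0.3, -2.5]
gripper_width: 11.8
```

drive_tool --pt "0 0 0 0" --pt "0 0 0 0" --pt "0 0 0 0" --pt "0 0 0 0" --pt "0 0 0 0" --grip 20

```text
clock: 38.27
position: [494.8, -192.9, 12.8]
ee_rot: [-0.025, 0.706, 0.025, 0.707]
contact_force: [-0.3, 0.3, -0.3]
gripper_width: 19.8
```

```bash
python3 s.py
```

```text
[-0.3  0.3 -0.3] [0.02 0.06 0.01] 19.8 94.1 [ 494.8 -192.9   12.8] 38.3
```

drive_tool --pt "-20 0 0 0" --pt "-34 0 0 0" --pt "-34 0 0 0" --pt "-34 0 0 0" --pt "-12 20 0 0" --pt "0 38 -6 0" --pt "0 38 -6 0" --pt "0 38 -6 0" --pt "0 38 -6 0" --pt "0 38 -6 0"

```text
clock: 39.1
position: [449.0, 16.0, 146.7]
ee_rot: [-0.025, 0.706, 0.025, 0.707]
contact_force: [0.9, 0.5, 0.4]
gripper_width: 19.9
```

drive_tool --pt "0 38 -7 0" --pt "0 39 -7 0" --pt "0 40 -7 0" --pt "0 40 -8 0" --pt "0 0 0 7" --pt "0 0 0 7" --pt "0 0 0 0" --pt "0 0 0 0" --pt "0 0 0 0" --grip 60

```text
clock: 39.85
position: [409.7, 168.7, 146.3]
ee_rot: [0.061, 0.705, -0.061, 0.705]
contact_force: [-0.0, 0.3, -1.2]
gripper_width: 59.7
```

```bash
python3 s.py; python3 -c "
from bm import *
st,im,C=wrist('w10.png')
for t in (70,75,80): c,a,s=bolt(im,C,[411,170],thr=t)
rel([c[0],c[1],6],a-90,st)
for q in ([441.8,281.5],): bolt(im,C,q,thr=75)"
```

```text
[-0.   0.3 -1.2] [ 0.03  0.01 -0.  ] 59.7 80.2 [409.7 168.7 146.3] 39.9
px [484. 311.] n 677 mid [558.8 351. ] dir 87.7 size [45.5 34.6]
px [200. 408.] n 1418 mid [618.5  37.5] dir 82.5 size [86.6 45.1]
px [309. 209.] n 1230 mid [419.9 198.2] dir -14.0 size [58.7 23.9]
shift [140.3  30.7   5. ] spin 4.1 j6 -2.5
px [484. 311.] n 677 mid [558.8 351. ] dir 87.7 size [45.5 34.6]
```

View pics/w10.png

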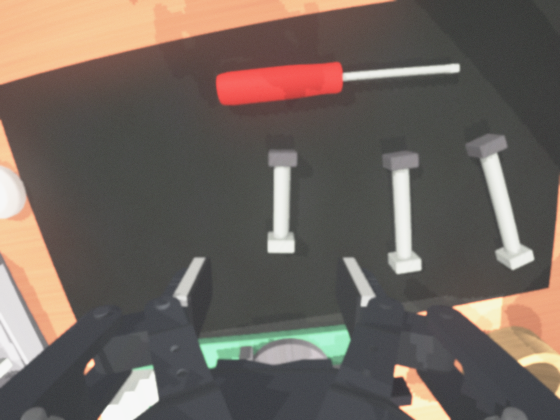

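```bash
python3 -c "
from bm import *
st=arm.read_state();C=cam('wrist',st);im=cv2.imread('pics/w10.png')
print(im[200,282],im[158,283],im[200,240],im[300,250])
for t in (65,70,75): c,a,s=bolt(im[:,:,:],C,[412,172],thr=t)
e=p2w([[283.5,151],[281,252]],24,C);print(e.round(1),e.mean(0),np.linalg.norm(e[0]-e[1])); d=e[1]-e[0]; a=math.degrees(math.atan2(d[1],d[0]));print(a)
m=e.mean(0); rel([m[0],m[1],6],a-90)
"
```

```text
[236 240 239] [150 146 154] [75 78 77] [72 75 74]
px [484. 311.] n 677 mid [559.  350.8] dir 87.7 size [45.5 34.7]
px [484. 311.] n 677 mid [559.  350.8] dir 87.7 size [45.5 34.7]
px [200. 408.] n 1418 mid [618.5  37.3] dir 82.4 size [86.6 45.1]
[[365.6 183.   24. ]
 [453.9 166.1  24. ]] [409.73555063 174.55334139  24.        ] 89.95649983432293
-10.873495698427549
shift [140.3   5.8  -1.1] spin 1.0 j6 -2.5
```

drive_tool --pt "34 3 0 1" --pt "34 2.5 0 0" --pt "34 0 0 0" --pt "22 0 0 0" --pt "10 0 0 0" --pt "5 0 0 0" --pt "0 0 0 0" --pt "0 0 0 0" --pt "0 0 0 0"

```text
clock: 40.65
position: [411.5, 175.0, 8.3]
ee_rot: [0.068, 0.703, -0.067, 0.704]
contact_force: [-0.0, 0.3, 0.7]
gripper_width: 60.3
```

drive_tool --pt "0 0 0 0" --pt "0 0 0 0" --pt "0 0 0 0" --pt "0 0 0 0" --pt "0 0 0 0" --pt "0 0 0 0" --grip 0

```text
clock: 41.15
position: [411.0, 174.8, 8.0]
ee_rot: [0.067, 0.704, -0.067, 0.704]
contact_force: [-1.5, -0.7, 5.5]
gripper_width: 11.1
```

```bash
python3 s.py
```

```text
[-1.5 -0.7  5.5] [-0.03  0.29  0.06] 11.1 79.1 [411.  174.8   8. ] 41.1
```

drive_tool --pt "-15 0 0 0" --pt "-30 0 0 0" --pt "-34 0 0 0" --pt "-34 0 0 0" --pt "-20 0 0 0" --pt "0 0 0 -7" --pt "0 0 0 -7" --pt "0 0 0 -7" --pt "0 0 0 -7" --pt "0 0 0 -7"

```text
clock: 41.98
position: [410.0, 174.2, 140.0]
ee_rot: [-0.149, 0.692, 0.149, 0.691]
contact_force: [0.3, 0.7, -2.3]
gripper_width: 11.2
```

drive_tool --pt "0 0 0 -7" --pt "0 0 0 -7" --pt "0 0 0 -7" --pt "0 0 0 -7" --pt "0 0 0 -7" --pt "0 0 0 -7" --pt "0 0 0 -7" --pt "0 0 0 -7" --pt "0 0 0 -7" --pt "0 -15 -9 0"

```text
clock: 42.82
position: [423.2, 164.8, 139.8]
ee_rot: [-0.488, 0.512, 0.489, 0.511]
contact_force: [0.1, 1.0, -2.6]
gripper_width: 11.4
```

drive_tool --pt "0 -36 -21 0" --pt "0 -36 -21 0" --pt "0 -36 -21 0" --pt "0 -36 -20 0" --pt "0 -32 -19 0" --pt "0 0 0 0" --pt "0 0 0 0" --pt "0 0 0 0"

```text
clock: 43.48
position: [594.6, 53.6, 139.1]
ee_rot: [-0.486, 0.514, 0.487, 0.512]
contact_force: [-0.7, 1.2, -2.5]
gripper_width: 11.3
```

```bash
python3 s.py; python3 -c "
from h import *
rel([595,54,50],-182.95)"
```

```text
[-0.7  1.2 -2.5] [ 0.03  0.06 -0.01] 11.3 177.0 [594.6  53.6 139.1] 43.5
shift [89.1 -0.6  0.5] spin -0.0 j6 -0.41
```

drive_tool --pt "30 -0.5 0.3 0" --pt "30 0 0 0" --pt "16 0 0 0" --pt "8 0 0 0" --pt "4 0 0 0" --pt "3 0 0 0" --pt "3 0 0 0" --pt "0 0 0 0" --pt "0 0 0 0"

```text
clock: 44.23
position: [596.7, 54.5, 47.2]
ee_rot: [-0.487, 0.512, 0.487, 0.513]
contact_force: [0.0, -0.4, -0.6]
gripper_width: 11.4
```

```bash
python3 s.py
```

```text
[ 0.  -0.4 -0.6] [ 0.   -0.04 -0.01] 11.4 177.1 [596.7  54.5  47.2] 44.2
```

drive_tool --pt "3 0 0 0" --pt "3 0 0 0" --pt "3 0 0 0" --pt "3 0 0 0" --pt "0 0 0 0" --pt "0 0 0 0"

```text
clock: 44.73
position: [596.1, 54.1, 33.9]
ee_rot: [-0.487, 0.513, 0.487, 0.512]
contact_force: [-0.5, 0.5, -1.3]
gripper_width: 11.1
```

```bash
python3 s.py
```

```text
[-0.5  0.5 -1.3] [ 0.02 -0.01 -0.01] 11.1 177.1 [596.1  54.1  33.9] 44.7
```

drive_tool --pt "2 0 0 0" --pt "2 0 0 0" --pt "2 0 0 0" --pt "0 0 0 0" --pt "0 0 0 0"

```text
clock: 45.15
position: [596.1, 54.2, 28.1]
ee_rot: [-0.487, 0.513, 0.487, 0.512]
contact_force: [-0.7, 0.2, -2.6]
gripper_width: 11.3
```

```bash
python3 s.py
```

```text
[-0.7  0.2 -2.6] [-0.05  0.01  0.02] 11.3 177.1 [596.1  54.2  28.1] 45.1
```

drive_tool --pt "3 0 0 0" --pt "3 0 0 0" --pt "2 0 0 0" --pt "2 0 0 0" --pt "0 0 0 0" --pt "0 0 0 0"

```text
clock: 45.65
position: [596.1, 54.2, 20.0]
ee_rot: [-0.487, 0.513, 0.487, 0.512]
contact_force: [-5.0, -0.2, 9.1]
gripper_width: 11.2
```

```bash
python3 s.py
```

```text
[-5.  -0.2  9.1] [ 0.12  1.24 -0.  ] 11.2 177.1 [596.1  54.2  20. ] 45.6
```

drive_tool --pt "0 0 0 0" --pt "0 0 0 0" --pt "0 0 0 0" --pt "0 0 0 0" --pt "0 0 0 0" --grip 30

```text
clock: 46.07
position: [596.3, 54.2, 18.1]
ee_rot: [-0.487, 0.513, 0.487, 0.513]
contact_force: [0.0, -0.4, 0.2]
gripper_width: 29.8
```

drive_tool --pt "0 0 0 0" --pt "0 0 0 0" --pt "0 0 0 0" --pt "0 0 0 0" --pt "0 0 0 0" --grip 0

```text
clock: 46.48
position: [596.3, 54.2, 18.4]
ee_rot: [-0.487, 0.513, 0.487, 0.513]
contact_force: [0.1, -0.1, 1.5]
gripper_width: 11.1
```

```bash
python3 s.py
```

```text
[ 0.1 -0.1  1.5] [-0.04 -0.04  0.01] 11.1 177.1 [596.3  54.2  18.4] 46.5
```

drive_tool --pt "-15 0 0 0" --pt "-30 0 0 0" --pt "-34 0 0 0" --pt "-34 0 0 0" --pt "-22 0 0 0" --pt "0 0 0 7" --pt "0 0 0 7" --pt "0 0 0 7" --pt "0 0 0 7" --pt "0 0 0 7"

```text
clock: 47.32
position: [595.5, 54.2, 152.4]
ee_rot: [-0.308, 0.637, 0.309, 0.636]
contact_force: [-0.3, 0.3, -2.1]
gripper_width: 11.5
```

drive_tool --pt "0 0 0 7" --pt "0 0 0 7" --pt "0 0 0 7" --pt "0 0 0 7" --pt "0 0 0 7" --pt "0 0 0 7" --pt "0 0 0 7" --pt "0 0 0 5" --pt "0 -20 -12 0" --pt "0 -35.9 -12 0"

```text
clock: 48.15
position: [570.3, 0.9, 152.2]
ee_rot: [0.011, 0.707, -0.01, 0.707]
contact_force: [0.1, -2.1, -2.5]
gripper_width: 10.9
```

drive_tool --pt "0 -37 -5 0" --pt "0 -37 -5 0" --pt "0 -37 -5 0" --pt "0 -37 -5 0" --pt "0 -37 -5 0" --pt "0 -37 -5 0" --pt "0 -37 -5 0" --pt "0 -37 -5 0" --pt "0 -37 -5 0" --pt "0 -37 -5 0"

```text
clock: 48.98
position: [506.7, -370.3, 152.4]
ee_rot: [0.013, 0.708, -0.012, 0.707]
contact_force: [1.7, -0.5, -2.2]
gripper_width: 11.3
```

drive_tool --pt "0 -37 0 0" --pt "0 -23 0 0" --pt "0 0 0 0" --pt "0 0 0 0" --pt "0 0 0 0"

```text
clock: 49.4
position: [505.3, -428.2, 152.2]
ee_rot: [0.013, 0.708, -0.012, 0.706]
contact_force: [-0.1, 0.5, -2.2]
gripper_width: 11.5
```

```bash
python3 s.py; python3 -c "
from h import *
rel([504.5,-429.5,14],-92)"
```

```text
[-0.1  0.5 -2.2] [ 0.07 -0.06 -0.01] 11.5 88.0 [ 505.3 -428.2  152.2] 49.4
shift [138.2  -1.6  -0.5] spin 0.0 j6 -1.15
```

drive_tool --pt "30 -1.5 0 0" --pt "34 0 0 0" --pt "34 0 0 0" --pt "22 0 0 0" --pt "12 0 0 0" --pt "5 0 0 0" --pt "0 0 0 0" --pt "0 0 0 0" --pt "0 0 0 0"

```text
clock: 50.15
position: [507.3, -430.9, 18.5]
ee_rot: [0.011, 0.706, -0.012, 0.708]
contact_force: [0.4, 0.3, -2.5]
gripper_width: 11.6
```

drive_tool --pt "0 0 0 0" --pt "0 0 0 0" --pt "0 0 0 0" --pt "0 0 0 0" --pt "0 0 0 0" --grip 24

```text
clock: 50.57
position: [506.1, -430.6, 16.8]
ee_rot: [0.012, 0.707, -0.012, 0.707]
contact_force: [-0.3, 0.1, -0.7]
gripper_width: 24.0
```

```bash
python3 s.py
```

```text
[-0.3  0.1 -0.7] [ 0.01 -0.05 -0.1 ] 24.0 88.1 [ 506.1 -430.6   16.8] 50.6
```

drive_tool --pt "-20 0 0 0" --pt "-34 0 0 0" --pt "-34 0 0 0" --pt "-34 0 0 0" --pt "-12 20 0 0" --pt "0 38 -5 0" --pt "0 38 -5 0" --pt "0 38 -5 0" --pt "0 38 -5 0" --pt "0 38 -5 0"

```text
clock: 51.4
position: [487.4, -218.2, 150.6]
ee_rot: [0.012, 0.707, -0.012, 0.707]
contact_force: [1.0, 0.9, 0.0]
gripper_width: 23.7
```

drive_tool --pt "0 40 -5 0" --pt "0 40 -5 0" --pt "0 40 -5 0" --pt "0 40 -5 0" --pt "0 40 -5 0" --pt "0 40 -5 0" --pt "0 40 -5 0" --pt "0 40 -5 0" --pt "0 40 -5 0" --pt "0 40 -5 0"

```text
clock: 52.23
position: [450.9, 183.8, 150.8]
ee_rot: [0.012, 0.707, -0.012, 0.707]
contact_force: [0.5, -0.6, 0.2]
gripper_width: 24.0
```

drive_tool --pt "0 40 -5 0" --pt "0 40 -5 0" --pt "0 20 -3 -2" --pt "0 0 0 0" --pt "0 0 0 0" --pt "0 0 0 0" --grip 60

```text
clock: 52.73
position: [441.6, 281.5, 150.2]
ee_rot: [-0.0, 0.707, 0.0, 0.707]
contact_force: [0.1, 0.7, -0.5]
gripper_width: 60.1
```

```bash
python3 s.py; python3 -c "
from bm import *
st,im,C=wrist('w11.png'); print(im[200,277],im[200,240],im[330,250])
for t in (75,90,105,115,125): 
  for q in ([441.8,281.5],[448,381]): c,a,s=bolt(im,C,q,thr=t)
"
```

```text
[ 0.1  0.7 -0.5] [-0.01 -0.02  0.04] 60.1 90.0 [441.6 281.5 150.2] 52.7
[225 231 228] [70 74 73] [182 224 152]
px [ 89. 311.] n 5313 mid [555.2  73.6] dir -65.7 size [314.3 109.2]
px [417. 367.] n 2714 mid [637.2 438.2] dir 12.0 size [150.7  72.2]
px [275. 200.] n 2734 mid [439.9 280.9] dir -0.2 size [111.8  26.7]
px [380. 206.] n 3191 mid [447.3 374.5] dir 16.4 size [133.9  31. ]
px [275. 201.] n 2540 mid [440.3 281.1] dir 0.0 size [110.9  25.8]
px [380. 207.] n 2928 mid [447.6 374.6] dir 16.6 size [132.5  30. ]
px [275. 201.] n 2429 mid [440.7 280.9] dir -0.3 size [110.1  24.9]
px [380. 208.] n 2793 mid [447.9 374.6] dir 16.5 size [131.2  29.3]
px [275. 202.] n 2338 mid [440.2 280.7] dir 0.0 size [109.1  24.8]
px [380. 209.] n 2665 mid [448.3 374.6] dir 16.6 size [129.8  28.8]
```

drive_tool --pt "34 0 0 0" --pt "34 0 0 0" --pt "34 0 0 0" --pt "24 0 0 0" --pt "12 0 0 0" --pt "6 0 0 0" --pt "0 0 0 0" --pt "0 0 0 0" --pt "0 0 0 0"

```text
clock: 53.53
position: [442.7, 282.5, 7.6]
ee_rot: [0.0, 0.706, 0.001, 0.708]
contact_force: [0.4, 0.2, -0.0]
gripper_width: 59.9
```

drive_tool --pt "0 0 0 0" --pt "0 0 0 0" --pt "0 0 0 0" --pt "0 0 0 0" --pt "0 0 0 0" --pt "0 0 0 0" --grip 0

```text
clock: 54.03
position: [442.2, 282.6, 7.1]
ee_rot: [-0.0, 0.707, 0.001, 0.707]
contact_force: [-1.8, 0.1, 5.9]
gripper_width: 11.6
```

```bash
python3 s.py
```

```text
[-1.8  0.1  5.9] [-0.08  0.35 -0.07] 11.6 90.1 [442.2 282.6   7.1] 54.0
```

drive_tool --pt "-15 0 0 0" --pt "-30 0 0 0" --pt "-34 0 0 0" --pt "-34 0 0 0" --pt "-20 0 0 0" --pt "0 0 0 -7" --pt "0 0 0 -7" --pt "0 0 0 -7" --pt "0 0 0 -7" --pt "0 0 0 -7"

```text
clock: 54.87
position: [441.1, 281.6, 138.4]
ee_rot: [-0.215, 0.674, 0.215, 0.673]
contact_force: [-0.3, -0.2, -2.5]
gripper_width: 11.5
```

drive_tool --pt "0 0 0 -7" --pt "0 0 0 -7" --pt "0 0 0 -7" --pt "0 0 0 -7" --pt "0 0 0 -7" --pt "0 0 0 -7" --pt "0 0 0 -7" --pt "0 0 0 -3" --pt "0 -23.6 -31.3 0" --pt "0 -23.6 -31.3 0"

```text
clock: 55.7
position: [485.0, 217.6, 138.5]
ee_rot: [-0.488, 0.512, 0.488, 0.511]
contact_force: [1.3, 0.1, -2.1]
gripper_width: 11.4
```

drive_tool --pt "0 -23.6 -31.3 0" --pt "0 -23.6 -31.3 0" --pt "0 -23.6 -31.3 0" --pt "0 -23.6 -31.3 0" --pt "0 -23.6 -31.3 0" --pt "0 0 0 0" --pt "0 0 0 0" --pt "0 0 0 0"

```text
clock: 56.37
position: [594.7, 54.5, 138.1]
ee_rot: [-0.486, 0.514, 0.487, 0.512]
contact_force: [-0.8, 0.2, -1.8]
gripper_width: 11.3
```

```bash
python3 s.py; python3 -c "
from h import *
rel([595,54,60],-182.95)"
```

```text
[-0.8  0.2 -1.8] [ 0.   -0.04  0.01] 11.3 177.0 [594.7  54.5 138.1] 56.4
shift [78.1 -0.5 -0.5] spin -0.0 j6 -0.41
```

drive_tool --pt "30 -0.5 -0.3 0" --pt "28 0 0 0" --pt "10 0 0 0" --pt "6 0 0 0" --pt "4 0 0 0" --pt "3 0 0 0" --pt "0 0 0 0" --pt "0 0 0 0"

```text
clock: 57.03
position: [596.8, 54.9, 59.4]
ee_rot: [-0.488, 0.512, 0.487, 0.513]
contact_force: [0.0, 0.3, -2.0]
gripper_width: 11.5
```

drive_tool --pt "3 0 0 0" --pt "3 0 0 0" --pt "3 0 0 0" --pt "3 0 0 0" --pt "0 0 0 0" --pt "0 0 0 0"

```text
clock: 57.53
position: [595.9, 54.4, 46.0]
ee_rot: [-0.487, 0.513, 0.487, 0.512]
contact_force: [-0.4, 0.8, -2.2]
gripper_width: 11.4
```

```bash
python3 s.py
```

```text
[-0.4  0.8 -2.2] [ 0.05 -0.03 -0.01] 11.4 177.1 [595.9  54.4  46. ] 57.5
```

drive_tool --pt "2 0 0 0" --pt "2 0 0 0" --pt "2 0 0 0" --pt "0 0 0 0" --pt "0 0 0 0"

```text
clock: 57.95
position: [596.0, 54.5, 40.1]
ee_rot: [-0.487, 0.513, 0.487, 0.513]
contact_force: [0.4, 1.8, -2.3]
gripper_width: 11.5
```

```bash
python3 s.py
```

```text
[ 0.4  1.8 -2.3] [ 0.04 -0.02  0.04] 11.5 177.1 [596.   54.5  40.1] 58.0
```

drive_tool --pt "3 0 0 0" --pt "2 0 0 0" --pt "2 0 0 0" --pt "0 0 0 0" --pt "0 0 0 0"

```text
clock: 58.37
position: [596.2, 54.6, 35.1]
ee_rot: [-0.487, 0.512, 0.487, 0.512]
contact_force: [-3.8, 0.4, 7.9]
gripper_width: 11.5
```

```bash
python3 s.py
```

```text
[-3.8  0.4  7.9] [0.11 1.08 0.03] 11.5 177.1 [596.2  54.6  35.1] 58.4
```

drive_tool --pt "0 0 0 0" --pt "0 0 0 0" --pt "0 0 0 0" --pt "0 0 0 0" --pt "0 0 0 0" --grip 30

```text
clock: 58.78
position: [596.2, 54.5, 33.2]
ee_rot: [-0.487, 0.513, 0.487, 0.513]
contact_force: [1.0, 0.2, -1.0]
gripper_width: 29.9
```

drive_tool --pt "0 0 0 0" --pt "0 0 0 0" --pt "0 0 0 0" --pt "0 0 0 0" --pt "0 0 0 0" --grip 0

```text
clock: 59.2
position: [596.2, 54.6, 33.4]
ee_rot: [-0.487, 0.513, 0.487, 0.513]
contact_force: [0.3, -0.4, 1.1]
gripper_width: 11.6
```

```bash
python3 s.py
```

```text
[ 0.3 -0.4  1.1] [-0.08 -0.05 -0.02] 11.6 177.1 [596.2  54.6  33.4] 59.2
```

drive_tool --pt "-12 0 0 0" --pt "-28 0 0 0" --pt "-34 0 0 0" --pt "-34 0 0 0" --pt "-12 0 0 0" --pt "0 0 0 7" --pt "0 0 0 7" --pt "0 0 0 7" --pt "0 0 0 7" --pt "0 0 0 7"

```text
clock: 60.03
position: [595.2, 54.5, 152.2]
ee_rot: [-0.308, 0.637, 0.309, 0.636]
contact_force: [-0.0, -0.3, -2.9]
gripper_width: 11.3
```

drive_tool --pt "0 0 0 7" --pt "0 0 0 7" --pt "0 0 0 7" --pt "0 0 0 7" --pt "0 0 0 7" --pt "0 0 0 7" --pt "0 0 0 7" --pt "0 0 0 2" --pt "0 -37 -12 0" --pt "0 -37 -12 0"

```text
clock: 60.87
position: [572.9, -19.2, 152.1]
ee_rot: [-0.008, 0.708, 0.008, 0.706]
contact_force: [0.6, -0.8, -3.1]
gripper_width: 11.5
```

drive_tool --pt "0 -37 -12 0" --pt "0 -37 -12 0" --pt "0 -37 -12 0" --pt "0 -37 -12 0" --pt "0 -37 -12 0" --pt "0 -37 -12 0" --pt "0 -37 -12 0" --pt "0 0 0 0" --pt "0 0 0 0" --pt "0 0 0 0"

```text
clock: 61.7
position: [493.6, -280.3, 152.5]
ee_rot: [-0.006, 0.708, 0.006, 0.707]
contact_force: [0.7, 0.8, -1.4]
gripper_width: 11.4
```

```bash
python3 s.py; python3 -c "
from h import *
rel([493,-281,14],-89)
st,im,C=wrist('w12.png')"
```

```text
[ 0.7  0.8 -1.4] [ 0.02 -0.02  0.01] 11.4 91.0 [ 493.6 -280.3  152.5] 61.7
shift [138.5  -0.8  -0.4] spin -0.0 j6 -1.32
```

View pics/w12.png

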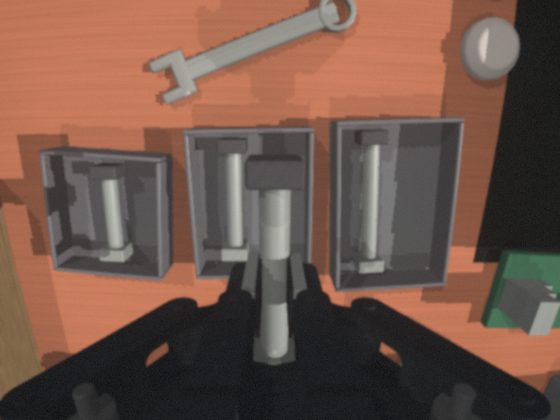

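drive_tool --pt "30 -0.8 0 0" --pt "34 0 0 0" --pt "34 0 0 0" --pt "22 0 0 0" --pt "12 0 0 0" --pt "5 0 0 0" --pt "0 0 0 0" --pt "0 0 0 0" --pt "0 0 0 0"

```text
clock: 62.5
position: [495.7, -281.0, 17.7]
ee_rot: [-0.007, 0.706, 0.007, 0.708]
contact_force: [-0.2, -0.1, -1.5]
gripper_width: 11.5
```

drive_tool --pt "0 0 0 0" --pt "0 0 0 0" --pt "0 0 0 0" --pt "0 0 0 0" --pt "0 0 0 0" --grip 20

```text
clock: 62.92
position: [494.6, -281.4, 16.8]
ee_rot: [-0.007, 0.707, 0.006, 0.707]
contact_force: [-0.5, 0.4, -0.5]
gripper_width: 20.0
```

```bash
python3 s.py
```

```text
[-0.5  0.4 -0.5] [ 0.   -0.   -0.02] 20.0 91.1 [ 494.6 -281.4   16.8] 62.9
```

drive_tool --pt "-20 0 0 0" --pt "-34 0 0 0" --pt "-34 0 0 0" --pt "-34 0 0 0" --pt "-12 20 0 0" --pt "0 38 -2 0" --pt "0 38 -2 0" --pt "0 38 -2 0" --pt "0 38 -2 0" --pt "0 38 -2 0"

```text
clock: 63.75
position: [479.9, -69.9, 150.7]
ee_rot: [-0.006, 0.707, 0.006, 0.707]
contact_force: [0.8, 0.2, 0.3]
gripper_width: 20.0
```

drive_tool --pt "0 40 -2 0" --pt "0 40 -2 0" --pt "0 40 -2 0" --pt "0 40 -2 0" --pt "0 40 -2 0" --pt "0 40 -2 0" --pt "0 40 -2 0" --pt "0 40 -2 0" --pt "0 40 -2 0" --pt "0 40 -2 0"

```text
clock: 64.58
position: [452.4, 330.0, 150.6]
ee_rot: [-0.007, 0.707, 0.007, 0.707]
contact_force: [1.5, 1.0, 0.3]
gripper_width: 20.2
```

drive_tool --pt "0 30 -2 0" --pt "0 17 -1 0" --pt "0 0 0 -6" --pt "0 0 0 -6" --pt "0 0 0 -3.5" --pt "0 0 0 0" --pt "0 0 0 0" --pt "0 0 0 0" --grip 60

```text
clock: 65.25
position: [449.2, 374.7, 150.4]
ee_rot: [-0.101, 0.7, 0.101, 0.7]
contact_force: [-0.0, 0.1, -1.3]
gripper_width: 60.1
```

```bash
python3 s.py; python3 -c "
from bm import *
st,im,C=wrist('w13.png'); print(im[200,277],im[200,240])
for t in (80,95,105,115): 
  c,a,s=bolt(im,C,[448,374.5],thr=t); rel([c[0],c[1],6],a-90,st)
"
```

```text
[-0.   0.1 -1.3] [ 0.01 -0.01 -0.02] 60.1 106.5 [449.2 374.7 150.4] 65.2
[211 218 216] [60 63 63]
px [279. 200.] n 3098 mid [448.2 376.9] dir 16.2 size [131.3  27. ]
shift [144.4   2.4  -0.3] spin 0.3 j6 -2.26
px [279. 200.] n 2868 mid [447.7 376.9] dir 16.4 size [130.1  26. ]
shift [144.4   2.5  -0.8] spin 0.0 j6 -2.26
px [279. 201.] n 2735 mid [448.1 377. ] dir 16.5 size [129.3  24.2]
shift [144.4   2.5  -0.4] spin 0.0 j6 -2.26
px [279. 201.] n 2612 mid [448. 377.] dir 16.4 size [127.5  24.2]
shift [144.4   2.6  -0.6] spin 0.1 j6 -2.26
```

drive_tool --pt "34 1.5 0 0" --pt "34 1 0 0" --pt "34 0 0 0" --pt "24 0 0 0" --pt "12 0 0 0" --pt "6 0 0 0" --pt "0 0 0 0" --pt "0 0 0 0" --pt "0 0 0 0"

```text
clock: 66.05
position: [449.1, 378.3, 7.7]
ee_rot: [-0.101, 0.699, 0.103, 0.7]
contact_force: [-0.2, 1.1, 0.3]
gripper_width: 59.8
```

drive_tool --pt "0 0 0 0" --pt "0 0 0 0" --pt "0 0 0 0" --pt "0 0 0 0" --pt "0 0 0 0" --pt "0 0 0 0" --grip 0

```text
clock: 66.55
position: [448.7, 378.0, 7.2]
ee_rot: [-0.102, 0.699, 0.102, 0.7]
contact_force: [-1.5, -0.6, 5.9]
gripper_width: 11.2
```

```bash
python3 s.py
```

```text
[-1.5 -0.6  5.9] [ 0.03  0.4  -0.  ] 11.2 106.6 [448.7 378.    7.2] 66.5
```

drive_tool --pt "-15 0 0 0" --pt "-30 0 0 0" --pt "-34 0 0 0" --pt "-34 0 0 0" --pt "-20 0 0 0" --pt "0 0 0 -7" --pt "0 0 0 -7" --pt "0 0 0 -7" --pt "0 0 0 -7" --pt "0 0 0 -7"

```text
clock: 67.38
position: [447.6, 376.7, 138.0]
ee_rot: [-0.31, 0.637, 0.309, 0.635]
contact_force: [0.6, -0.5, -3.0]
gripper_width: 11.6
```

drive_tool --pt "0 0 0 -7" --pt "0 0 0 -7" --pt "0 0 0 -7" --pt "0 0 0 -7" --pt "0 0 0 -7" --pt "0 0 0 -0.5" --pt "0 -18.2 -35 0" --pt "0 -18.2 -35 0" --pt "0 -18.2 -35 0" --pt "0 -18.2 -35 0"

```text
clock: 68.22
position: [513.7, 232.3, 138.5]
ee_rot: [-0.486, 0.514, 0.487, 0.513]
contact_force: [1.7, -0.4, -2.2]
gripper_width: 11.2
```

drive_tool --pt "0 -18.2 -35 0" --pt "0 -18.2 -35 0" --pt "0 -18.2 -35 0" --pt "0 -18.2 -35 0" --pt "0 -18.2 -35 0" --pt "0 0 0 0" --pt "0 0 0 0" --pt "0 0 0 0"

```text
clock: 68.88
position: [595.2, 54.1, 138.4]
ee_rot: [-0.486, 0.514, 0.487, 0.513]
contact_force: [0.3, -0.2, -2.9]
gripper_width: 11.0
```

```bash
python3 s.py; python3 -c "
from h import *
rel([595,54.3,75],-182.95)"
```

```text
[ 0.3 -0.2 -2.9] [ 0.02  0.   -0.  ] 11.0 176.9 [595.2  54.1 138.4] 68.9
shift [63.4  0.1  0.2] spin -0.1 j6 -0.41
```

Seat expected at TCP z ≈ 51 (67 if it missed).

drive_tool --pt "20 0 0 0" --pt "20 0 0 0" --pt "14 0 0 0" --pt "8 0 0 0" --pt "4 0 0 0" --pt "3 0 0 0" --pt "0 0 0 0" --pt "0 0 0 0"

```text
clock: 69.55
position: [596.4, 55.0, 71.1]
ee_rot: [-0.487, 0.512, 0.487, 0.513]
contact_force: [-0.4, 0.6, -2.3]
gripper_width: 11.4
```

drive_tool --pt "3 0 0 0" --pt "3 0 0 0" --pt "3 0 0 0" --pt "0 0 0 0" --pt "0 0 0 0"

```text
clock: 69.97
position: [595.7, 54.4, 61.1]
ee_rot: [-0.487, 0.513, 0.487, 0.512]
contact_force: [0.7, -0.4, -2.8]
gripper_width: 11.4
```

```bash
python3 s.py
```

```text
[ 0.7 -0.4 -2.8] [-0.04 -0.03 -0.01] 11.4 177.1 [595.7  54.4  61.1] 70.0
```

drive_tool --pt "2 0 0 0" --pt "2 0 0 0" --pt "2 0 0 0" --pt "2 0 0 0" --pt "0 0 0 0" --pt "0 0 0 0"

```text
clock: 70.47
position: [595.8, 54.5, 53.1]
ee_rot: [-0.487, 0.513, 0.487, 0.512]
contact_force: [0.3, -0.3, -3.0]
gripper_width: 11.2
```

```bash
python3 s.py
```

```text
[ 0.3 -0.3 -3. ] [ 0.05 -0.07  0.03] 11.2 177.1 [595.8  54.5  53.1] 70.5
```

drive_tool --pt "2 0 0 0" --pt "2 0 0 0" --pt "0 0 0 0" --pt "0 0 0 0"

```text
clock: 70.8
position: [596.3, 54.6, 51.2]
ee_rot: [-0.488, 0.512, 0.487, 0.513]
contact_force: [-2.4, 0.3, 6.8]
gripper_width: 11.3
```

```bash
python3 s.py
```

```text
[-2.4  0.3  6.8] [0.09 0.96 0.06] 11.3 177.1 [596.3  54.6  51.2] 70.8
```

drive_tool --pt "0 0 0 0" --pt "0 0 0 0" --pt "0 0 0 0" --pt "0 0 0 0" --pt "0 0 0 0" --grip 30

```text
clock: 71.22
position: [596.0, 54.5, 49.2]
ee_rot: [-0.487, 0.513, 0.487, 0.513]
contact_force: [0.1, 0.8, -0.6]
gripper_width: 30.1
```

drive_tool --pt "0 0 0 0" --pt "0 0 0 0" --pt "0 0 0 0" --pt "0 0 0 0" --pt "0 0 0 0" --grip 0

```text
clock: 71.63
position: [596.0, 54.5, 49.4]
ee_rot: [-0.487, 0.513, 0.487, 0.513]
contact_force: [-1.4, -0.9, 1.4]
gripper_width: 11.6
```

```bash
python3 s.py
```

```text
[-1.4 -0.9  1.4] [-0.01  0.01  0.05] 11.6 177.1 [596.   54.5  49.4] 71.6
```

drive_tool --pt "-10 0 0 0" --pt "-25 0 0 0" --pt "-34 0 0 0" --pt "-32 0 0 0" --pt "0 0 0 7" --pt "0 0 0 7" --pt "0 0 0 7" --pt "0 0 0 7" --pt "0 0 0 7" --pt "0 0 0 7"

```text
clock: 72.47
position: [595.1, 54.4, 150.1]
ee_rot: [-0.269, 0.655, 0.269, 0.653]
contact_force: [-0.1, 0.6, -3.2]
gripper_width: 11.5
```

drive_tool --pt "0 0 0 7" --pt "0 0 0 7" --pt "0 0 0 7" --pt "0 0 0 7" --pt "0 0 0 7" --pt "0 0 0 6" --pt "0 -34 -19.3 0" --pt "0 -34 -19.3 0" --pt "0 -34 -19.3 0" --pt "0 -34 -19.3 0"

```text
clock: 73.3
position: [526.8, -87.7, 150.1]
ee_rot: [-0.025, 0.707, 0.025, 0.706]
contact_force: [1.5, -0.6, -2.3]
gripper_width: 11.3
```

drive_tool --pt "0 -34 -19.3 0" --pt "0 -35 -19.3 0" --pt "0 0 0 0" --pt "0 0 0 0" --pt "0 0 0 0"

```text
clock: 73.72
position: [494.7, -158.3, 150.4]
ee_rot: [-0.025, 0.707, 0.025, 0.707]
contact_force: [-0.2, -0.6, -1.1]
gripper_width: 11.3
```

```bash
python3 s.py; python3 -c "
from h import *
rel([494,-158,13],-86)"
```

```text
[-0.2 -0.6 -1.1] [-0.01 -0.05  0.07] 11.3 94.0 [ 494.7 -158.3  150.4] 73.7
shift [137.4   0.3  -0.7] spin 0.0 j6 -1.5
```

drive_tool --pt "30 0 -1 0" --pt "34 0 0 0" --pt "34 0 0 0" --pt "22 0 0 0" --pt "12 0 0 0" --pt "5 0 0 0" --pt "0 0 0 0" --pt "0 0 0 0" --pt "0 0 0 0"

```text
clock: 74.47
position: [495.2, -157.8, 14.5]
ee_rot: [-0.026, 0.706, 0.025, 0.708]
contact_force: [0.8, -0.3, -2.5]
gripper_width: 11.4
```

drive_tool --pt "0 0 0 0" --pt "0 0 0 0" --pt "0 0 0 0" --pt "0 0 0 0" --pt "0 0 0 0" --grip 20

```text
clock: 74.88
position: [494.2, -158.3, 13.8]
ee_rot: [-0.025, 0.706, 0.025, 0.707]
contact_force: [-0.3, -0.2, -0.3]
gripper_width: 19.9
```

drive_tool --pt "-20 0 0 0" --pt "-34 0 0 0" --pt "-34 0 0 0" --pt "-34 0 0 0" --pt "-34 20 0 0" --pt "-34 30 -10 0" --pt "0 38 -15 0" --pt "0 38 -15 0" --pt "0 38 -15 0" --pt "0 38 -15 0"

```text
clock: 75.72
position: [409.8, 36.4, 200.2]
ee_rot: [-0.024, 0.706, 0.025, 0.707]
contact_force: [1.1, 0.6, -0.0]
gripper_width: 20.0
```

drive_tool --pt "0 0 0 0" --pt "0 0 0 0" --pt "0 0 0 0" --pt "0 0 0 0"

```text
clock: 76.05
position: [411.3, 34.5, 199.8]
ee_rot: [-0.025, 0.707, 0.024, 0.707]
contact_force: [-0.7, 0.2, -0.4]
gripper_width: 20.0
```

```bash
python3 s.py; python3 -c "
from h import *
im=arm.get_image('top')[:,:,::-1]; cv2.imwrite('pics/t2.png',cv2.resize(im[80:320,90:490],None,fx=2,fy=2,interpolation=cv2.INTER_CUBIC))"
```

```text
[-0.7  0.2 -0.4] [-0.01  0.04 -0.02] 20.0 94.0 [411.3  34.5 199.8] 76.0
```

View pics/t2.png

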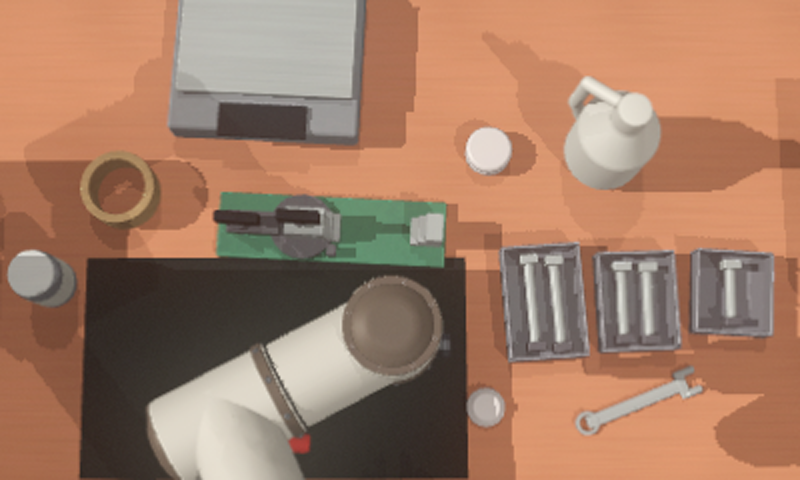

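The final top view shows all five bolts flat in their bins: two in the long bin at (545,303), two in the middle bin at (637,300) and one in the short bin at (733,292). The turret bar and clamp handle are in line with the gauge, and the bystanders are in place. I'll hand it in.

```bash
python3 -c "
from bench import arm
print(arm.job_done())"
```

```text
the job is handed in; nothing more can be done
None
```

The gauge is set, all five bolts have been gauged and binned, and the job is handed in at about 76 s of the 210 s allowed. No verdict came back.

- **Gauge:** I backed the clamp screw off about 57° and turned the turret clockwise until its stop gave about 1.6 N m. I then screwed the clamp back until its stop gave about 1.45 N m.
- **Bolts:** I gauged a to e in order. Each one met its step within about 1 mm of the expected height. I opened the grip for a moment to let it rest there, then took it up again and binned it.
- **Final top view:** There are two bolts in the long bin, two in the middle bin and one in the short bin, all flat. The turret bar and the clamp handle line up with the gauge. The bystanders I could see are where they started; the arm hid most of the screwdriver.

Three checks disagreed along the way:

- **Bolt c moved:** It lay about 35 mm from its first measured place, apparently the knock the task warned of. I measured it again before gripping it.
- **In-hand length of bolt a:** The wrist-camera check read about 97 mm instead of 110 mm. I relied on contact height and force when seating the bolts instead.
- **Gauge position:** Wrist-camera readings of the gauge were 3 to 9 mm off what the grips showed, so I took the slot position from the grips.

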